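# Load the two gravity feeders for today's run

## Robot

A 6-joint arm with a two-finger parallel gripper is mounted at the origin on a cart in front of the work surface, level with it; the furniture and walls round the work are solid. World frame = base frame: x ahead of the robot, y to its left, z up, the work surface at z = 0. Lengths are in m, angles in rad, forces in N, time in s.
With the tool pointing down it reaches from about 0.325 to 0.9 m from the base axis. Payload 3.5 kg.
Tool frame: the origin (TCP) lies between the finger pads; the fingertips stand 19 mm ahead of it and the grasp point (between the pads) is the TCP; z points along the fingers, y is the direction in which the jaws open and shut (so a half turn about z gives the same grasp; the last joint's range is limited). The gripper opens to 85 mm and grips with 20 to 120 N. Pads are 22 mm wide; open, the fingers measure 114 mm over their backs; the gripper's body (76 mm by 85 mm) begins 54 mm behind the grasp point. The pads swing forward as they close: fully open they stand 13 mm farther back than shut.
Start: joints at [1.2, 0.276, -0.026, 1.268, 0, 1.467], TCP at [0.165, 0.603, 0.25] pointing down, gripper open.
Joint ranges: [-3.12, 3.12], [-0.85, 1.88], [-1.08, 1.24], [-1.95, 2.15], [-1.57, 1.53], [-3.14, 3.14]. Speed limits (rad/s): [2.57, 2.57, 3.14, 3.14, 3.14, 3.14].

## Interface

Orientations are given as [roll, pitch, yaw] about the fixed x, y, z axes, in that order (R = Rz(yaw) Ry(pitch) Rx(roll)).
In Python, from plant import env gives the robot as it stands.
- The arm moves only by the tool send_rows, never from a script. Its argument "increments" is a list of rows, each an object of numbers: "dx", "dy", "dz": the shift along the tool's x, y, z in cm; "ax", "ay", "az": the turn, a rotation vector about the tool's x, y, z in rad; "jaw": the opening, from -1 (shut) to 1 (fully open). In form: [{"dx": .., "dy": .., "dz": .., "ax": .., "ay": .., "az": .., "jaw": ..}, ...]. A call has 1 to 5 rows; each row shifts and turns the pose as measured when the row begins, along the tool's axes as they then stand; what a row does not reach is not made up. A row lasts 1/8 s, in which the tool goes at most 62.5 mm and 10.7 degrees, less where a joint would pass 70% of its speed; a pose out of reach is approached as far as the arm can. A call with a gripper value outside its range is refused whole. The fingers move at their own pace and stop on an object; "force" is the grip in N (left out, the last holds). Time passes only in rows, so rows that do not move let the fingers close. It gives the time, the measured TCP pose, the force and the opening at its end, in the units of the state.
- env.state(): the state, without advancing time (a new reading comes with each control period).
- env.grab_frame(name): name is "scene" or "side" or "wrist"; returns a dict with "pixels" (480x640x3 uint8, red, green, blue), "fx", "fy", "cx", "cy" (pixels), "eye" and "rotation" of the camera in the world. Camera axes: x right, y up, looking along -z (the intrinsics and any distortion apply to the point x, -y, -z); pixel columns grow to the right and rows downward; lengths in m; the calibration is good to about 2 mm. A picture is of the moment at which its call begins. There is no depth.
- env.sign_off(): hands the job in, once; it reports no verdict.
Trained networks look in the newest picture that a camera, given by its name, has taken for a name from the list of things; names that differ only in an ending like _2 or _b are one class to them, and where a whole thing is asked for, a point or a joint stands for the part that bears it (a point fixed in the world has none). Each returns a list of dicts, best first, with "score" (0 to 1); they miss things now and then, are a little off and sometimes report something else, mostly with a low value. They report only what shows in the picture. A call takes as long as a camera call. They do not tell look-alikes from the thing itself.
- env.search_frame(target, camera): "location" ([x, y, z] in m, in world coordinates, good to about 4 mm: the middle of the surface that is visible of it).
The state is a dict: "time_s": time; "joints": joint angles; "joint_vel": joint speeds; "effort": joint torques, N m; "ee_pos": TCP position; "tcp_rot": TCP orientation; "ft_force": force on the tool from outside, world axes, zero at the start; "ft_torque": the same for the moment, N m; "opening": finger opening in m.
Only numpy, scipy, OpenCV 4.12 (cv2) and the standard library are available. Lean on these libraries where they do the work, as an engineer would, in place of code of your own. Each camera call takes 0.05 s, during which the arm holds its last target. There are 200 camera calls.

## Task

Load today's vials into the two sloped gravity feeders, where they slide down from the raised end and queue upright at the end stop in running order: in the blue feeder the white-capped blank at the stop and the blue-capped standard behind it, in the yellow feeder the black-capped amber sample at the stop and the black-capped green sample behind it. The two red-capped vials are from yesterday's run: leave them standing where they are. The vials are glass: do not drop them or tip any of them over.

Things in the scene. Friction and masses are not known exactly. Their poses are not given: they have to be found in the camera images.
- vial_white: The blank: white cap, colourless contents. Screw-cap glass vial, 21 mm diameter, 52 mm tall, about 20 g, standing free on the bench. Origin: centre of its underside; z up along its axis. Cap: top 12 mm, 20 to 22 mm wide; grip it round the cap and neck.
- vial_blue: The standard: blue cap, pale pink contents. Screw-cap glass vial, 21 mm diameter, 52 mm tall, about 20 g, standing free on the bench. Origin: centre of its underside; z up along its axis. Cap: top 12 mm, 20 to 22 mm wide; grip it round the cap and neck.
- vial_amber: Today's amber sample: black cap, yellow-amber contents. Screw-cap glass vial, 21 mm diameter, 52 mm tall, about 20 g, standing free on the bench. Origin: centre of its underside; z up along its axis. Cap: top 12 mm, 20 to 22 mm wide; grip it round the cap and neck.
- vial_green: Today's green sample: black cap, light green contents. Screw-cap glass vial, 21 mm diameter, 52 mm tall, about 20 g, standing free on the bench. Origin: centre of its underside; z up along its axis. Cap: top 12 mm, 20 to 22 mm wide; grip it round the cap and neck.
- vial_red_amber: Yesterday's amber sample, to be left: RED cap, yellow-amber contents. Screw-cap glass vial, 21 mm diameter, 52 mm tall, about 20 g, standing free on the bench. Origin: centre of its underside; z up along its axis. Cap: top 12 mm, 20 to 22 mm wide; grip it round the cap and neck.
- vial_red_green: Yesterday's green sample, to be left: RED cap, light green contents. Screw-cap glass vial, 21 mm diameter, 52 mm tall, about 20 g, standing free on the bench. Origin: centre of its underside; z up along its axis. Cap: top 12 mm, 20 to 22 mm wide; grip it round the cap and neck.
- feeder_blue: Fixed sloped feeder, guides and end stop blue, rest aluminium, white and clear; 160 x 72 mm, 97 high. Origin: centre of underside, on the bench; x level, uphill (-x roughly to the robot), z up. White lane floor rises 14 deg toward +x, 42 mm above the origin at u = 0 (u: mm along the slope). Rails 26 mm apart, 23 high. Stop face u -70, 34 high. Bridge over u -45 to -9: 55 clear, top 59 above floor.
- feeder_yellow: Same as feeder_blue with yellow guides and stop. Both: load uphill of the bridge, u +8 to +75, between guides 18 mm high, 26 mm apart at u +8, 56 at +75. Floor at u +42 is 52 mm above the bench. A vial stood there square to the floor (leaning 14 deg to -x) and let go slides under the bridge in about 1 s to the stop or the vial before it. Rest places: u -59 first, -38 second.
There are look-alikes about, which are no part of the job. Leave any purple look-alike of the vial_amber alone.

How it is judged:
By the outcome, as a careful person would: the job done as asked, in the order asked, and still so for the second after the job is handed in, with the robot touching nothing.
It also fails if it takes over 120 s, if anything falls off the work surface, if the arm or the gripper's body presses on something with over 40 N, if the wrist force passes 120 N, or if a joint passes its speed limit or range.

## Working session

There is one attempt and no reset: what is moved stays moved. The work goes in short steps, Python scripts to look and compute and a tool call to move; the robot and the scene stay as the last step left them, time stands still between calls to the robot, and variables do not carry over. Pictures are saved under pics/ and viewed, about 12 in all and at most 16, crops included, and the job is handed in when it is done.

Besides the shell and the picture viewer there is one more tool, called after "Emit:" as name(argument=value, ...) on one line, values as JSON. send_rows: Moves the arm, as the interface text tells. Its arguments: {"type":"object","properties":{"increments":{"type":"array","items":{"type":"object","properties":{"dx":{"type":"number"},"dy":{"type":"number"},"dz":{"type":"number"},"ax":{"type":"number"},"ay":{"type":"number"},"az":{"type":"number"},"jaw":{"type":"number"}}}},"force":{"type":"number"}},"required":["increments"]}

```bash
mkdir -p pics; ls; python3 - <<'E'
from plant import env
import cv2,numpy as np
s=env.state();print(s)
for c in ["scene","side"]:
    f=env.grab_frame(c);cv2.imwrite(f"pics/{c}0.png",f["pixels"][:,:,::-1]);print(c,f["fx"],f["cx"],f["cy"],f["eye"],f["rotation"],[k for k in f])
    for n in ["vial_white","vial_blue","vial_amber","vial_green","vial_red_amber","vial_red_green","feeder_blue","feeder_yellow"]:
        R=np.array(f["rotation"])
        for d in env.search_frame(n,c)[:4]:
            p=R.T@(np.array(d["location"])-f["eye"]);print(n,np.round(d["location"],3),round(d["score"],2),"px",round(f["cx"]+f["fx"]*p[0]/-p[2]),round(f["cy"]+f["fy"]*p[1]/p[2]))
E
```

```text
pics
{'time_s': 0.0, 'joints': array([ 1.19960244e+00,  2.77146056e-01, -2.79263784e-02,  1.26803212e+00,
        1.85942516e-05,  1.46739522e+00]), 'joint_vel': array([ 0.00097003, -0.00078591,  0.00069478,  0.0008935 ,  0.00018173,
        0.00130351]), 'effort': array([ 1.35244016e-03, -4.45510769e+01,  2.95202672e+01,  1.65647676e-02,
       -7.80094206e-05,  2.27718090e-06]), 'ee_pos': array([0.16510219, 0.60200149, 0.24913015]), 'tcp_rot': array([-3.13929867e+00, -2.56743428e-04,  2.87379956e+00]), 'ft_force': array([-0.42260874, -0.22921021,  0.37368155]), 'ft_torque': array([ 0.00932662, -0.00466214,  0.00134025]), 'opening': 0.08557186047639276}
scene 439.2707900175294 321.3262427760254 242.06360820746974 [0.20379485 0.69044936 0.42058829] [ 1.11363347 -0.02505999 -2.74483178] ['pixels', 'fx', 'fy', 'cx', 'cy', 'eye', 'rotation']Traceback (most recent call last):
  File "<stdin>", line 9, in <module>
IndexError: invalid index to scalar variable.
```

```bash
cat > h.py <<'E'
from plant import env
import cv2,numpy as np
from scipy.spatial.transform import Rotation as Ro
def grab(c,name=None):
    f=env.grab_frame(c)
    f["R"]=Ro.from_euler("xyz",f["rotation"]).as_matrix()
    if name: cv2.imwrite(f"pics/{name}.png",f["pixels"][:,:,::-1])
    return f
def px(f,P):
    p=(np.atleast_2d(P)-f["eye"])@f["R"]
    return np.c_[f["cx"]-f["fx"]*p[:,0]/p[:,2], f["cy"]+f["fy"]*p[:,1]/p[:,2]]
def ray(f,u,v,z):
    d=f["R"]@np.array([(u-f["cx"])/f["fx"],-(v-f["cy"])/f["fy"],-1])
    return f["eye"]+d*(z-f["eye"][2])/d[2]
E
python3 - <<'E'
from h import *
for c in ["scene","side"]:
    f=grab(c,c+"0");print(c,f["fx"],f["eye"],f["rotation"])
    for n in ["vial_white","vial_blue","vial_amber","vial_green","vial_red_amber","vial_red_green","feeder_blue","feeder_yellow"]:
        for d in env.search_frame(n,c)[:4]:
            print(n,np.round(d["location"],3),round(d["score"],2),px(f,d["location"])[0].round())
E
```

```text
scene 439.2707900175294 [0.20379485 0.69044936 0.42058829] [ 1.11363347 -0.02505999 -2.74483178]
vial_white [ 0.417 -0.245  0.031] 0.74 [388. 215.]
vial_blue [0.436 0.262 0.032] 0.63 [279. 338.]
vial_amber [0.479 0.144 0.024] 0.95 [289. 294.]
vial_amber [0.538 0.078 0.031] 0.87 [276. 265.]
vial_amber [0.532 0.149 0.038] 0.8 [259. 281.]
vial_amber [0.494 0.214 0.026] 0.74 [260. 313.]
vial_green [ 0.441 -0.133  0.027] 0.75 [363. 232.]
vial_red_amber [0.418 0.15  0.037] 0.7 [322. 298.]
vial_red_green [ 0.442 -0.012  0.033] 0.75 [344. 254.]
feeder_blue [ 0.574 -0.246  0.044] 0.93 [326. 198.]
feeder_yellow [ 0.573 -0.015  0.043] 0.9 [283. 235.]
side 455.75907851667216 [0.08047546 0.58070866 0.51788889] [ 0.98487276 -0.0039436  -2.48777775]
vial_white [ 0.419 -0.249  0.028] 0.47 [426. 204.]
vial_white [ 0.448 -0.012  0.032] 0.19 [354. 247.]
vial_blue [0.431 0.25  0.033] 0.74 [264. 333.]
vial_amber [0.491 0.206 0.036] 0.94 [255. 298.]
vial_amber [0.472 0.143 0.035] 0.93 [290. 283.]
vial_amber [0.528 0.147 0.032] 0.68 [264. 273.]
vial_amber [0.475 0.078 0.034] 0.63 [313. 265.]
vial_green [ 0.438 -0.136  0.035] 0.6 [392. 220.]
vial_red_amber [0.419 0.146 0.035] 0.86 [314. 297.]
vial_red_amber [ 0.439 -0.134  0.032] 0.26 [391. 222.]
vial_red_green [ 0.447 -0.017  0.035] 0.63 [356. 245.]
feeder_blue [ 0.57  -0.249  0.045] 0.78 [367. 178.]
feeder_blue [0.42  0.146 0.035] 0.49 [314. 297.]
feeder_yellow [ 0.569 -0.017  0.046] 0.72 [305. 219.]
```

View pics/scene0.png

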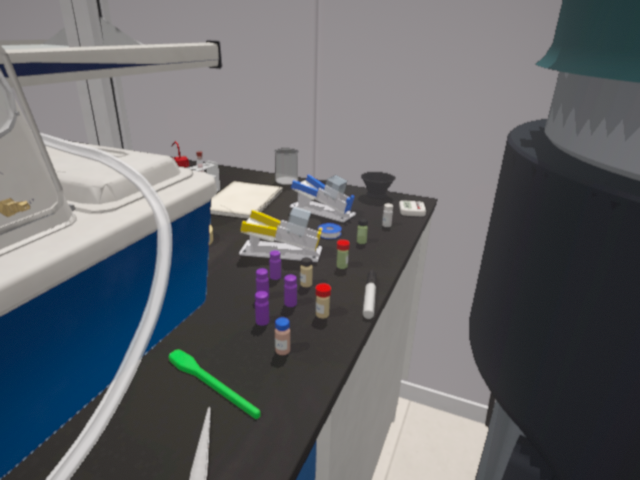

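View pics/side0.png

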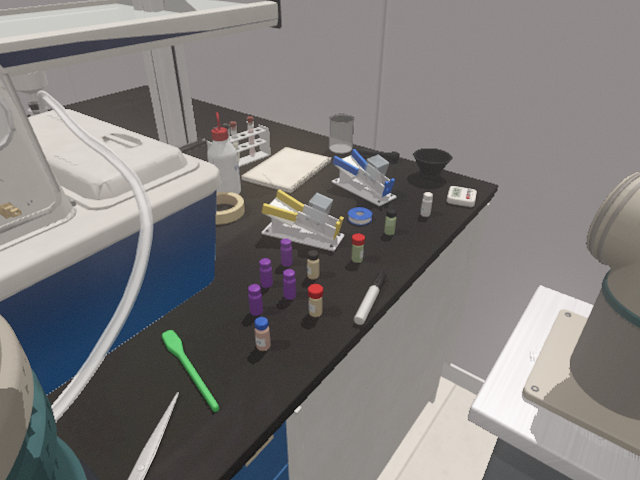

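```bash
python3 - <<'E'
import cv2
a=cv2.imread("pics/side0.png")[140:340,240:450];cv2.imwrite("pics/c1.png",cv2.resize(a,None,fx=3,fy=3,interpolation=cv2.INTER_CUBIC))
E
```

```text
(no output)
```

View pics/c1.png

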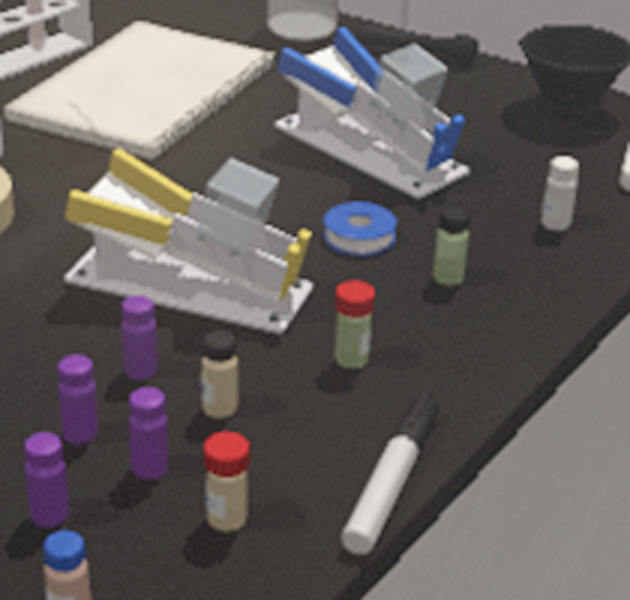

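```bash
python3 - <<'E'
from h import *
f=grab("side")
for nm,pts in dict(y=[(67,277),(280,328),(312,285)],b=[(278,122),(420,192),(468,170)]).items():
    P=[ray(f,240+x/3,140+y/3,0.004) for x,y in pts];A,B,C=P
    print(nm,np.round(P,3),"AB",np.linalg.norm(B-A),"BC",np.linalg.norm(C-B),"yaw",np.arctan2(*(A-B)[[1,0]]),"yawBC",np.arctan2(*(C-B)[[1,0]])+np.pi/2,"ctr",(A+C)/2)
for n,(x,y) in dict(amber=(221,335),green=(455,207),white=(563,165),blue=(66,533),redA=(227,437),redG=(354,285)).items():
    # far edge-ish of cap top; use as top centre approx +2px rows
    print(n,ray(f,240+x/3,140+(y+9)/3,0.052).round(3))
E
```

```text
y [[ 0.649  0.025  0.004]
 [ 0.498 -0.016  0.004]
 [ 0.51  -0.07   0.004]] AB 0.15661542545857496 BC 0.055959432027264513 yaw 0.2615272382212984 yawBC 0.22555632106116752 ctr [ 0.57941496 -0.02268844  0.004     ]
b [[ 0.673 -0.255  0.004]
 [ 0.518 -0.226  0.004]
 [ 0.507 -0.279  0.004]] AB 0.15712644034292317 BC 0.054348120047179004 yaw -0.18588002378244597 yawBC -0.215565564987092 ctr [ 0.58973177 -0.26720822  0.004     ]
amber [0.476 0.074 0.052]
green [ 0.442 -0.137  0.052]
white [ 0.411 -0.235  0.052]
blue [0.435 0.248 0.052]
redA [0.418 0.144 0.052]
redG [ 0.444 -0.017  0.052]
```

```bash
cat >> h.py <<'E'
def down(phi): return Ro.from_euler("xyz",[np.pi,0,np.pi+phi])
def tilt(phi,a=np.radians(14)):
    c,s=np.cos(a),np.sin(a)
    return Ro.from_euler("z",phi)*Ro.from_matrix(np.array([[-c,0,s],[0,1,0],[-s,0,-c]]))
def plan(wps,pos=None,rot=None):
    """wps: list of (pos, Rotation); prints rows in tool axes (cm, rad)"""
    s=env.state()
    p=np.array(s["ee_pos"]) if pos is None else pos; R=Ro.from_euler("xyz",s["tcp_rot"]) if rot is None else rot
    for q,T in wps:
        q=np.array(q,float); rv=(R.inv()*T).as_rotvec()
        n=int(max(1,np.ceil(np.linalg.norm(q-p)/.06),np.ceil(np.linalg.norm(rv)/.18)))
        st=(q-p)/n; dr=Ro.from_rotvec(rv/n)
        for i in range(n):
            d=R.inv().apply(st)*100; a=rv/n
            print("{"+",".join(f'"{k}":{v:.2f}' for k,v in zip(("dx","dy","dz","ax","ay","az"),list(d)+list(a)) if abs(v)>=.005)+"}")
            p=p+st; R=R*dr
        print("-- at",q.round(3))
E
python3 - <<'E'
from h import *
plan([((.40,.15,.25),down(0)),((.42,-.20,.25),down(0))])
E
```

```text
{"dx":-3.84,"dy":-4.16,"az":-0.03}
{"dx":-3.72,"dy":-4.27,"az":-0.03}
{"dx":-3.59,"dy":-4.38,"az":-0.03}
{"dx":-3.46,"dy":-4.49,"az":-0.03}
{"dx":-3.32,"dy":-4.59,"az":-0.03}
{"dx":-3.19,"dy":-4.69,"az":-0.03}
{"dx":-3.04,"dy":-4.78,"az":-0.03}
{"dx":-2.90,"dy":-4.87,"az":-0.03}
{"dx":-2.76,"dy":-4.95,"az":-0.03}
-- at [0.4  0.15 0.25]
{"dx":-0.33,"dy":-5.83}
{"dx":-0.33,"dy":-5.83}
{"dx":-0.33,"dy":-5.83}
{"dx":-0.33,"dy":-5.83}
{"dx":-0.33,"dy":-5.83}
{"dx":-0.33,"dy":-5.83}
-- at [ 0.42 -0.2   0.25]
```

Emit:
send_rows(increments=[{"dx": -3.8,"dy": -4.2,"az": -0.03},{"dx": -3.7,"dy": -4.3,"az": -0.03},{"dx": -3.6,"dy": -4.4,"az": -0.03},{"dx": -3.5,"dy": -4.5,"az": -0.03},{"dx": -3.3,"dy": -4.6,"az": -0.03}])

```text
invalid input at $.increments[0]: expected keys dx, dy, dz, ax, ay, az, jaw
```

Emit:
send_rows(increments=[{"dx": -3.2,"dy": -4.7,"az": -0.03},{"dx": -3.0,"dy": -4.8,"az": -0.03},{"dx": -2.9,"dy": -4.9,"az": -0.03},{"dx": -2.8,"dy": -5.0,"az": -0.03},{"dx": -0.3,"dy": -5.8}])

```text
invalid input at $.increments[0]: expected keys dx, dy, dz, ax, ay, az, jaw
```

Emit:
send_rows(increments=[{"dx": -0.3,"dy": -5.8},{"dx": -0.3,"dy": -5.8},{"dx": -0.3,"dy": -5.8},{"dx": -0.3,"dy": -5.8},{"dx": -0.3,"dy": -5.8}])

```text
invalid input at $.increments[0]: expected keys dx, dy, dz, ax, ay, az, jaw
```

All keys are needed.

Emit:
send_rows(increments=[{"dx": -3.8,"dy": -4.2,"dz": 0,"ax": 0,"ay": 0,"az": -0.03,"jaw": 0},{"dx": -3.7,"dy": -4.3,"dz": 0,"ax": 0,"ay": 0,"az": -0.03,"jaw": 0},{"dx": -3.6,"dy": -4.4,"dz": 0,"ax": 0,"ay": 0,"az": -0.03,"jaw": 0},{"dx": -3.5,"dy": -4.5,"dz": 0,"ax": 0,"ay": 0,"az": -0.03,"jaw": 0},{"dx": -3.3,"dy": -4.6,"dz": 0,"ax": 0,"ay": 0,"az": -0.03,"jaw": 0}], force=25)

```text
time_s: 1.68
ee_pos: [0.2988, 0.3482, 0.2502]
tcp_rot: [3.138, 0.003, 3.036]
ft_force: [0.7, -0.3, 1.0]
opening: 0.043
```

Emit:
send_rows(increments=[{"dx": -3.2,"dy": -4.7,"dz": 0,"ax": 0,"ay": 0,"az": -0.03,"jaw": 0},{"dx": -3.0,"dy": -4.8,"dz": 0,"ax": 0,"ay": 0,"az": -0.03,"jaw": 0},{"dx": -2.9,"dy": -4.9,"dz": 0,"ax": 0,"ay": 0,"az": -0.03,"jaw": 0},{"dx": -2.8,"dy": -5.0,"dz": 0,"ax": 0,"ay": 0,"az": -0.03,"jaw": 0},{"dx": -0.3,"dy": -5.8,"dz": 0,"ax": 0,"ay": 0,"az": 0,"jaw": 0}])

```text
time_s: 2.3
ee_pos: [0.4153, 0.0812, 0.2519]
tcp_rot: [3.136, 0.012, -3.121]
ft_force: [1.2, -0.9, 0.9]
opening: 0.043
```

Emit:
send_rows(increments=[{"dx": -0.3,"dy": -5.8,"dz": 0,"ax": 0,"ay": 0,"az": 0,"jaw": 0},{"dx": -0.3,"dy": -5.8,"dz": 0,"ax": 0,"ay": 0,"az": 0,"jaw": 0},{"dx": -0.3,"dy": -5.8,"dz": 0,"ax": 0,"ay": 0,"az": 0,"jaw": 0},{"dx": -0.3,"dy": -5.8,"dz": 0,"ax": 0,"ay": 0,"az": 0,"jaw": 0},{"dx": -0.3,"dy": -5.8,"dz": 0,"ax": 0,"ay": 0,"az": 0,"jaw": 0}])

```text
time_s: 2.92
ee_pos: [0.4365, -0.2186, 0.2527]
tcp_rot: [3.138, 0.018, -3.122]
ft_force: [1.3, -0.1, 0.0]
opening: 0.0427
```

```bash
python3 - <<'E'
from h import *
s=env.state();print(s["ee_pos"],s["tcp_rot"],s["opening"],s["time_s"])
f=grab("wrist","w1");print(f["eye"],f["rotation"],f["fx"])
for n in ["vial_white","vial_green","feeder_blue"]:
    for d in env.search_frame(n,"wrist")[:2]: print(n,np.round(d["location"],3),d["score"],px(f,d["location"])[0].round())
E
```

```text
[ 0.43653846 -0.21862482  0.25266721] [ 3.13791753  0.01830173 -3.12197015] 0.04267673766295784 2.925
[ 0.3549667  -0.2220251   0.37458897] [-0.3291244  -0.00444439  1.58961192] 381.728232585529
vial_white [ 0.418 -0.251  0.052] 0.97 [283. 187.]
vial_green [ 0.442 -0.145  0.051] 0.57 [405. 215.]
feeder_blue [ 0.553 -0.251  0.052] 0.6 [285. 324.]
```

View pics/w1.png

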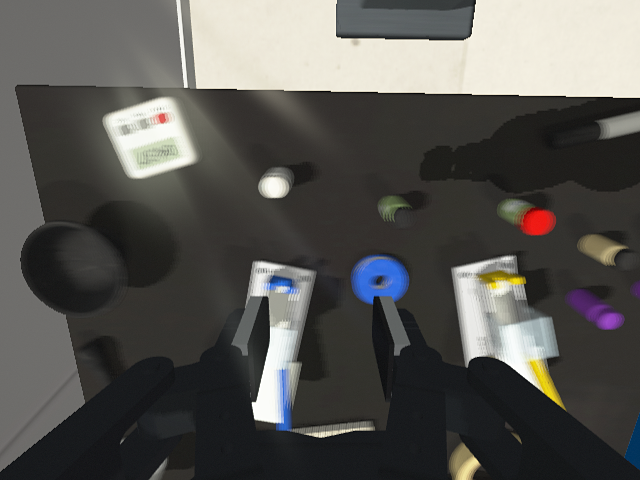

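```bash
python3 - <<'E'
from h import *
s=env.state();print(s["ee_pos"],s["tcp_rot"],s["joint_vel"].round(3))
f=grab("wrist","w2");print(f["eye"],f["rotation"])
np.savez("w2.npz",**{k:f[k] for k in("fx","fy","cx","cy","eye","R")})
for n in ["vial_white","vial_green"]:
    for d in env.search_frame(n,"wrist")[:1]: print(n,np.round(d["location"],3),d["score"],px(f,d["location"])[0].round())
cv2.imwrite("pics/c2.png",cv2.resize(f["pixels"][140:440,235:585,::-1],None,fx=2,fy=2,interpolation=cv2.INTER_CUBIC))
E
```

```text
[ 0.43637448 -0.21729588  0.25220037] [ 3.13674015  0.01681858 -3.12407182] [ 0.043 -0.021 -0.025  0.009  0.003  0.002]
[ 0.35497595 -0.22067043  0.3742302 ] [-0.32759447 -0.00564004  1.58751238]
vial_white [ 0.416 -0.257  0.054] 0.62 [274. 185.]
vial_green [ 0.442 -0.147  0.05 ] 0.94 [400. 216.]
```

View pics/c2.png

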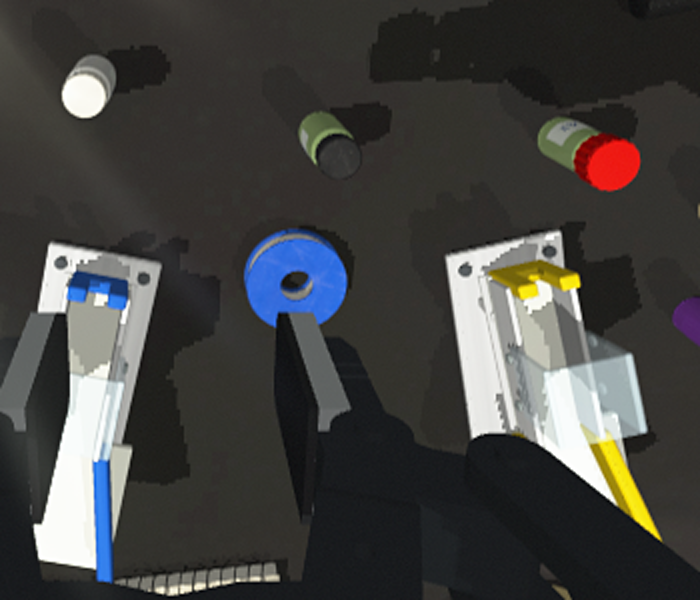

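```bash
python3 - <<'E'
from h import *
f=np.load("w2.npz")
for n,(x,y),z in [("white",(84,96),.052),("green",(338,157),.052),("redG",(608,163),.052),("b1",(49,241),.005),("b2",(162,261),.005),("y1",(445,256),.005),("y2",(561,232),.005)]:
    print(n,ray(f,235+x/2,140+y/2,z).round(4))
for a,b in [((49,241),(162,261)),((445,256),(561,232))]:
    A,B=[ray(f,235+x/2,140+y/2,.005) for x,y in (a,b)];d=B-A;L=np.linalg.norm(d);phi=np.arctan2(d[1],d[0])-np.pi/2
    c=(A+B)/2+.08*np.array([np.cos(phi),np.sin(phi),0]);print("L",L,"phi",phi,"ctr",c.round(4))
E
```

```text
white [ 0.419  -0.2548  0.052 ]
green [ 0.4443 -0.1441  0.052 ]
redG [ 0.4452 -0.0248  0.052 ]
b1 [ 0.5048 -0.2795  0.005 ]
b2 [ 0.5153 -0.2206  0.005 ]
y1 [ 0.5103 -0.072   0.005 ]
y2 [ 0.4959 -0.0133  0.005 ]
L 0.05984219722954473 phi -0.1757715087264453 ctr [ 0.5888 -0.2641  0.005 ]
L 0.06041275518470632 phi 0.24024890225246076 ctr [ 0.5808 -0.0236  0.005 ]
```

```bash
python3 - <<'E'
from h import *
s=env.state();print(s["ee_pos"],s["tcp_rot"],s["joint_vel"].round(3))
plan([((.418,-.253,.13),down(0))])
E
```

```text
[ 0.43633556 -0.21511564  0.25215593] [ 3.13680812  0.01661373 -3.12001335] [ 0.012 -0.004 -0.002 -0.003 -0.004 -0.002]
{"dx":0.71,"dy":-1.27,"dz":4.05,"ay":0.01,"az":0.01}
{"dx":0.67,"dy":-1.27,"dz":4.06,"ay":0.01,"az":0.01}
{"dx":0.64,"dy":-1.27,"dz":4.07,"ay":0.01,"az":0.01}
-- at [ 0.418 -0.253  0.13 ]
```

Emit:
send_rows(increments=[{"dx": 0.7,"dy": -1.3,"dz": 4.0,"ax": 0,"ay": 0.01,"az": 0.01,"jaw": 0},{"dx": 0.7,"dy": -1.3,"dz": 4.0,"ax": 0,"ay": 0.01,"az": 0.01,"jaw": 0},{"dx": 0.6,"dy": -1.3,"dz": 4.0,"ax": 0,"ay": 0,"az": 0,"jaw": 0},{"dx": 0,"dy": 0,"dz": 0,"ax": 0,"ay": 0,"az": 0,"jaw": 0},{"dx": 0,"dy": 0,"dz": 0,"ax": 0,"ay": 0,"az": 0,"jaw": 0}])

```text
time_s: 3.9
ee_pos: [0.4206, -0.2481, 0.1327]
tcp_rot: [3.139, 0.002, -3.128]
ft_force: [-0.4, 0.3, 0.6]
opening: 0.0424
```

```bash
python3 - <<'E'
from h import *
s=env.state();print(s["ee_pos"],s["tcp_rot"],s["joint_vel"].round(3))
f=grab("wrist","w3");print(f["eye"])
np.savez("w3.npz",**{k:f[k] for k in("fx","fy","cx","cy","eye","R")})
for d in env.search_frame("vial_white","wrist")[:1]: print(np.round(d["location"],3),d["score"],px(f,d["location"])[0].round())
print(px(f,[s["ee_pos"],s["ee_pos"]-[0,0,.08]]).round())
E
```

```text
[ 0.42056323 -0.24811574  0.13270691] [ 3.13905344e+00  1.62525352e-03 -3.12788268e+00] [ 0.011  0.002 -0.02   0.006 -0.001  0.002]
[ 0.34103638 -0.25088311  0.25597065]
[ 0.417 -0.252  0.055] 0.79 [316. 257.]
[[324. 341.]
 [322. 262.]]
```

View pics/w3.png

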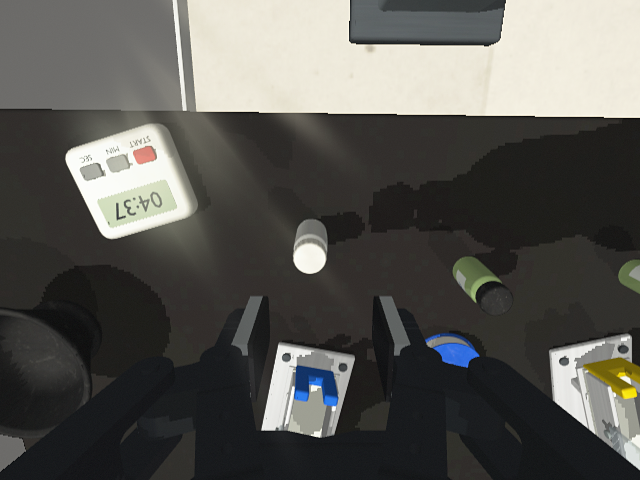

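```bash
python3 - <<'E'
from h import *
f=np.load("w3.npz")
p=ray(f,310,257,.052);print(p, ray(f,494,297,.052))
plan([((p[0],p[1],.10),down(0)),((p[0],p[1],.045),down(0))])
E
```

```text
[ 0.41769433 -0.25520006  0.052     ] [ 0.44167251 -0.14628447  0.052     ]
{"dx":0.31,"dy":-0.68,"dz":3.29,"az":0.01}
-- at [ 0.418 -0.255  0.1  ]
{"dz":5.50}
-- at [ 0.418 -0.255  0.045]
```

Emit:
send_rows(increments=[{"dx": 0.3,"dy": -0.7,"dz": 3.0,"ax": 0,"ay": 0,"az": 0.01,"jaw": 0},{"dx": 0,"dy": 0,"dz": 0,"ax": 0,"ay": 0,"az": 0,"jaw": 0}])

```text
time_s: 4.25
ee_pos: [0.4207, -0.2563, 0.1064]
tcp_rot: [-3.139, 0.008, -3.136]
ft_force: [-0.0, -0.0, -0.3]
opening: 0.043
```

Emit:
send_rows(increments=[{"dx": 0.3,"dy": 0.1,"dz": 3.0,"ax": 0,"ay": 0.008,"az": 0,"jaw": 0},{"dx": 0,"dy": 0,"dz": 2.9,"ax": 0,"ay": 0,"az": 0,"jaw": 0},{"dx": 0,"dy": 0,"dz": 0,"ax": 0,"ay": 0,"az": 0,"jaw": 0}])

```text
time_s: 4.62
ee_pos: [0.4233, -0.2581, 0.0529]
tcp_rot: [-3.132, 0.009, -3.134]
ft_force: [0.2, -0.5, -0.0]
opening: 0.043
```

Emit:
send_rows(increments=[{"dx": 0,"dy": 0,"dz": 0,"ax": 0,"ay": 0,"az": 0,"jaw": 0}])

```text
time_s: 4.75
ee_pos: [0.4248, -0.259, 0.0549]
tcp_rot: [-3.131, 0.012, -3.134]
ft_force: [-0.2, 0.2, -0.4]
opening: 0.0427
```

```bash
python3 - <<'E'
from h import *
s=env.state();print(s["ee_pos"],s["tcp_rot"],s["joint_vel"].round(3))
plan([((.4177,-.2552,.045),down(0))])
E
```

```text
[ 0.42479147 -0.25895349  0.05487222] [-3.13056503  0.01158263 -3.13399599] [ 0.002 -0.004  0.003  0.012  0.001  0.002]
{"dx":0.72,"dy":0.39,"dz":0.97,"ax":-0.01,"ay":0.01,"az":0.01}
-- at [ 0.418 -0.255  0.045]
```

Emit:
send_rows(increments=[{"dx": 0.7,"dy": 0.4,"dz": 1.0,"ax": -0.01,"ay": 0.01,"az": 0.01,"jaw": 0}])

```text
time_s: 4.88
ee_pos: [0.4198, -0.2564, 0.0469]
tcp_rot: [-3.138, 0.005, 3.139]
ft_force: [0.6, 0.1, -0.4]
opening: 0.0428
```

Emit:
send_rows(increments=[{"dx": 0.3,"dy": 0.15,"dz": 0.3,"ax": 0,"ay": 0.005,"az": 0,"jaw": -0.3},{"dx": 0,"dy": 0,"dz": 0,"ax": 0,"ay": 0,"az": 0,"jaw": -1},{"dx": 0,"dy": 0,"dz": 0,"ax": 0,"ay": 0,"az": 0,"jaw": -1},{"dx": 0,"dy": 0,"dz": 0,"ax": 0,"ay": 0,"az": 0,"jaw": -1}])

```text
time_s: 5.38
ee_pos: [0.4162, -0.2546, 0.0441]
tcp_rot: [-3.138, -0.0, 3.138]
ft_force: [0.5, -0.5, 0.9]
opening: 0.0202
```

```bash
cat >> h.py <<'E'
F=dict(b=(np.array([.589,-.265]),-.18),y=(np.array([.5805,-.0235]),.24))
def place(k,h=.044,gap=.001,u=.042,back=0.):
    c,phi=F[k];a=np.radians(14);r=h+gap+back
    x=u*np.cos(a)-r*np.sin(a); z=.042+u*np.sin(a)+r*np.cos(a)
    return np.array([c[0]+x*np.cos(phi),c[1]+x*np.sin(phi),z]),tilt(phi)
E
python3 - <<'E'
from h import *
s=env.state()
print(place("b"),place("b",back=.08)[0])
plan([((.416,-.255,.2),down(0)),place("b",back=.09)])
E
```

```text
(array([ 0.61838341, -0.27034689,  0.09582403]), Rotation.from_matrix(array([[-9.54619330e-01,  1.79029573e-01,  2.38013331e-01],
                            [ 1.73711630e-01,  9.83843693e-01, -4.33111738e-02],
                            [-2.41921896e-01, -3.46944695e-18, -9.70295726e-01]]))) [ 0.59934235 -0.26688199  0.17344769]
{"dx":0.01,"dy":-0.03,"dz":-5.20}
{"dx":0.01,"dy":-0.02,"dz":-5.20}
{"dx":0.01,"dy":-0.02,"dz":-5.20}
-- at [ 0.416 -0.255  0.2  ]
{"dx":-4.52,"dy":-0.29,"dz":0.42,"ax":0.01,"ay":-0.06,"az":0.04}
{"dx":-4.50,"dy":-0.08,"dz":0.70,"ax":0.01,"ay":-0.06,"az":0.04}
{"dx":-4.45,"dy":0.12,"dz":0.97,"ax":0.01,"ay":-0.06,"az":0.04}
{"dx":-4.37,"dy":0.33,"dz":1.24,"ax":0.01,"ay":-0.06,"az":0.04}
-- at [ 0.597 -0.266  0.183]
```

Emit:
send_rows(increments=[{"dx": 0,"dy": 0,"dz": -5.2,"ax": 0,"ay": 0,"az": 0,"jaw": -1},{"dx": 0,"dy": 0,"dz": -5.2,"ax": 0,"ay": 0,"az": 0,"jaw": -1},{"dx": 0,"dy": 0,"dz": -5.2,"ax": 0,"ay": 0,"az": 0,"jaw": -1},{"dx": -4.5,"dy": -0.3,"dz": 0.4,"ax": 0.01,"ay": -0.06,"az": 0.04,"jaw": -1},{"dx": -4.5,"dy": -0.1,"dz": 0.7,"ax": 0.01,"ay": -0.06,"az": 0.04,"jaw": -1}])

```text
time_s: 6.0
ee_pos: [0.507, -0.2605, 0.1969]
tcp_rot: [-3.123, 0.123, 3.055]
ft_force: [-0.2, -0.5, -0.5]
opening: 0.0196
```

```bash
python3 - <<'E'
from h import *
s=env.state();print(s["opening"])
plan([place("b",back=.08)])
E
```

```text
0.01964667715408656
{"dx":-4.45,"dy":0.11,"dz":1.73,"ay":-0.06,"az":0.05}
{"dx":-4.33,"dy":0.32,"dz":1.99,"ay":-0.06,"az":0.05}
-- at [ 0.599 -0.267  0.173]
```

Emit:
send_rows(increments=[{"dx": -4.5,"dy": 0.1,"dz": 1.7,"ax": 0,"ay": -0.06,"az": 0.05,"jaw": -1},{"dx": -4.3,"dy": 0.3,"dz": 2.0,"ax": 0,"ay": -0.06,"az": 0.05,"jaw": -1},{"dx": 0,"dy": 0,"dz": 0,"ax": 0,"ay": 0,"az": 0,"jaw": -1}])

```text
time_s: 6.38
ee_pos: [0.6044, -0.2678, 0.1741]
tcp_rot: [3.141, 0.251, 2.952]
ft_force: [0.2, 0.7, 0.1]
opening: 0.0201
```

```bash
python3 - <<'E'
from h import *
f=grab("wrist","w4");s=env.state();print(s["ee_pos"])
np.savez("w4.npz",**{k:f[k] for k in("fx","fy","cx","cy","eye","R")})
def fp(u,v,h,k="b"):
    c,phi=F[k];a=np.radians(14);x=u*np.cos(a)-h*np.sin(a);z=.042+u*np.sin(a)+h*np.cos(a)
    return np.array([c[0]+x*np.cos(phi)-v*np.sin(phi),c[1]+x*np.sin(phi)+v*np.cos(phi),z])
im=f["pixels"][:,:,::-1].copy()
# predicted guide tops (inner), and stop top corners
for P in [fp(.008,.013,.018),fp(.008,-.013,.018),fp(.075,.028,.018),fp(.075,-.028,.018),fp(-.07,.013,.034),fp(-.07,-.013,.034),fp(-.07,.013,0.023),fp(-.07,-.013,0.023)]:
    u=px(f,P)[0].round().astype(int);cv2.circle(im,tuple(map(int,u)),3,(0,0,255),1)
cv2.imwrite("pics/w4o.png",im)
plan([place("b",back=.08)]);plan([place("b",back=.04)])
E
```

```text
[ 0.60334157 -0.26770135  0.17443231]
{"dx":0.42,"dy":0.01,"dz":-0.01,"ay":0.01,"az":-0.01}
-- at [ 0.599 -0.267  0.173]
{"dx":0.44,"dy":0.01,"dz":3.99,"ay":0.01,"az":-0.01}
-- at [ 0.609 -0.269  0.135]
```

View pics/w4o.png

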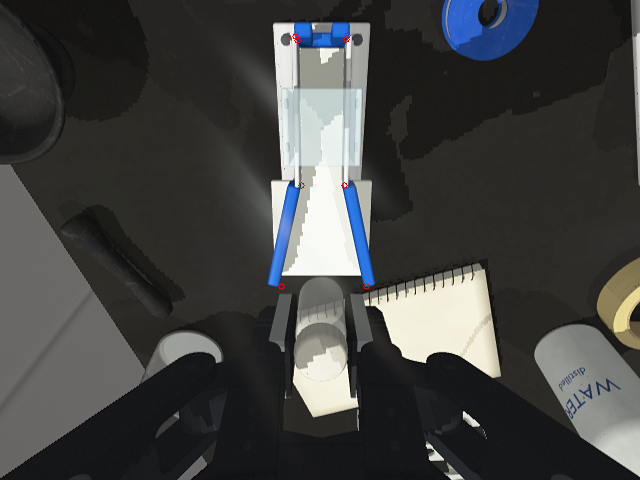

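Emit:
send_rows(increments=[{"dx": 0.4,"dy": 0,"dz": 2.2,"ax": 0,"ay": 0.01,"az": -0.01,"jaw": -1},{"dx": 0,"dy": 0,"dz": 2.2,"ax": 0,"ay": 0,"az": 0,"jaw": -1}])

```text
time_s: 6.68
ee_pos: [0.6096, -0.2697, 0.1309]
tcp_rot: [-3.137, 0.24, 2.963]
ft_force: [0.6, 0.2, -1.1]
opening: 0.0198
```

```bash
python3 - <<'E'
from h import *
plan([place("b",back=.01)]);plan([place("b")])
E
```

```text
{"dx":-0.02,"dy":0.11,"dz":2.61}
-- at [ 0.616 -0.27   0.106]
{"dx":-0.02,"dy":0.11,"dz":3.61}
-- at [ 0.618 -0.27   0.096]
```

Emit:
send_rows(increments=[{"dx": 0,"dy": 0.1,"dz": 2.6,"ax": 0,"ay": 0,"az": 0,"jaw": -1},{"dx": 0,"dy": 0,"dz": 0.5,"ax": 0,"ay": 0,"az": 0,"jaw": -1}])

```text
time_s: 6.92
ee_pos: [0.6133, -0.2691, 0.096]
tcp_rot: [-3.139, 0.233, 2.962]
ft_force: [-0.3, -0.4, -0.6]
opening: 0.0198
```

```bash
python3 - <<'E'
from h import *
plan([place("b")])
E
```

```text
{"dx":-0.50,"dy":-0.03,"dz":0.13,"ay":-0.01}
-- at [ 0.618 -0.27   0.096]
```

Emit:
send_rows(increments=[{"dx": -0.2,"dy": 0,"dz": 0.25,"ax": 0,"ay": -0.01,"az": 0,"jaw": -1}])

```text
time_s: 7.05
ee_pos: [0.6153, -0.2697, 0.0935]
tcp_rot: [-3.139, 0.242, 2.962]
ft_force: [-0.6, -0.6, 6.0]
opening: 0.0199
```

```bash
python3 - <<'E'
from h import *
plan([place("b")]);f=grab("wrist","w5")
E
```

```text
{"dx":-0.36,"dy":-0.01,"dz":-0.15}
-- at [ 0.618 -0.27   0.096]
```

View pics/w5.png

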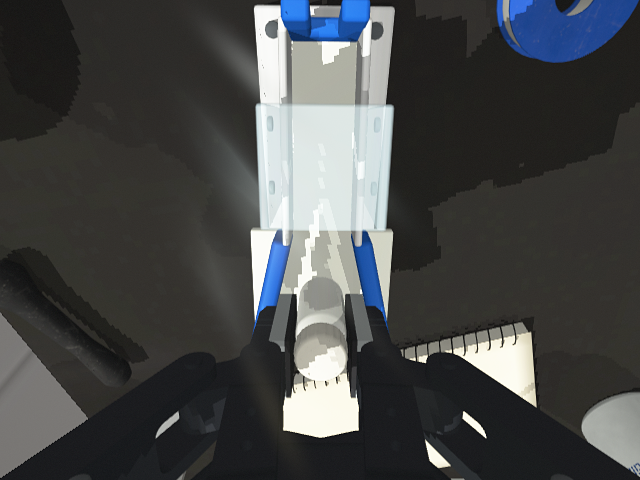

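Emit:
send_rows(increments=[{"dx": 0,"dy": 0,"dz": 0,"ax": 0,"ay": 0,"az": 0,"jaw": -0.3},{"dx": 0,"dy": 0,"dz": 0,"ax": 0,"ay": 0,"az": 0,"jaw": -0.2},{"dx": 0,"dy": 0,"dz": 0,"ax": 0,"ay": 0,"az": 0,"jaw": -0.2},{"dx": 0,"dy": 0,"dz": 0,"ax": 0,"ay": 0,"az": 0,"jaw": -0.2},{"dx": 0,"dy": 0,"dz": 0,"ax": 0,"ay": 0,"az": 0,"jaw": -0.2}])

```text
time_s: 7.72
ee_pos: [0.6166, -0.2706, 0.0968]
tcp_rot: [-3.137, 0.247, 2.963]
ft_force: [-0.4, 0.1, -0.1]
opening: 0.0338
```

Emit:
send_rows(increments=[{"dx": 0,"dy": 0,"dz": -1,"ax": 0,"ay": 0,"az": 0,"jaw": -0.2},{"dx": 0,"dy": 0,"dz": -4,"ax": 0,"ay": 0,"az": 0,"jaw": -0.2},{"dx": 0,"dy": 0,"dz": -4,"ax": 0,"ay": 0,"az": 0,"jaw": -0.2},{"dx": 0,"dy": 0,"dz": -2,"ax": 0,"ay": 0,"az": 0,"jaw": -0.2}])

```text
time_s: 8.22
ee_pos: [0.5881, -0.2644, 0.2056]
tcp_rot: [-3.139, 0.243, 2.963]
ft_force: [0.1, -0.2, 0.1]
opening: 0.0344
```

```bash
python3 - <<'E'
from h import *
f=grab("wrist","w6")
for d in env.search_frame("vial_white","wrist")[:2]: print(np.round(d["location"],3),d["score"],px(f,d["location"])[0].round())
print(place("b",h=.05,gap=0,u=-.059))
p=(.4335,.25,.25)
plan([((.45,-.05,.25),down(0)),(p,down(0))])
E
```

```text
[ 0.524 -0.25   0.082] 0.75 [328.  89.]
(array([ 0.52077679, -0.25258546,  0.07624139]), Rotation.from_matrix(array([[-9.54619330e-01,  1.79029573e-01,  2.38013331e-01],
                            [ 1.73711630e-01,  9.83843693e-01, -4.33111738e-02],
                            [-2.41921896e-01, -3.46944695e-18, -9.70295726e-01]])))
{"dx":3.19,"dy":3.73,"dz":-1.71,"ax":-0.01,"ay":0.05,"az":-0.04}
{"dx":3.13,"dy":3.85,"dz":-1.54,"ax":-0.01,"ay":0.05,"az":-0.04}
{"dx":3.06,"dy":3.97,"dz":-1.36,"ax":-0.01,"ay":0.05,"az":-0.04}
{"dx":2.98,"dy":4.08,"dz":-1.20,"ax":-0.01,"ay":0.05,"az":-0.04}
{"dx":2.89,"dy":4.19,"dz":-1.03,"ax":-0.01,"ay":0.05,"az":-0.04}
-- at [ 0.45 -0.05  0.25]
{"dx":0.28,"dy":5.00}
{"dx":0.28,"dy":5.00}
{"dx":0.28,"dy":5.00}
{"dx":0.27,"dy":5.00}
{"dx":0.27,"dy":5.00}
{"dx":0.27,"dy":5.00}
-- at [0.434 0.25  0.25 ]
```

View pics/w6.png

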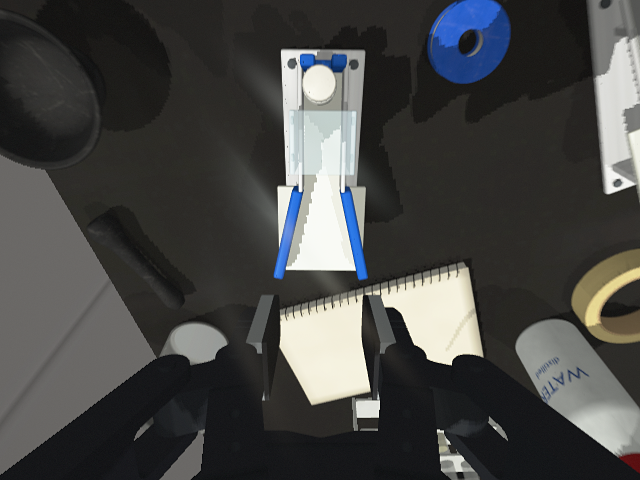

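```bash
python3 - <<'E'
from h import *
plan([((.475,.07,.2),down(0)),((.475,.07,.14),down(0))])
E
```

```text
{"dx":2.81,"dy":5.15,"dz":-0.61,"ay":0.04,"az":-0.03}
{"dx":2.67,"dy":5.24,"dz":-0.48,"ay":0.04,"az":-0.03}
{"dx":2.53,"dy":5.32,"dz":-0.35,"ay":0.04,"az":-0.03}
{"dx":2.39,"dy":5.39,"dz":-0.23,"ay":0.04,"az":-0.03}
{"dx":2.23,"dy":5.46,"dz":-0.11,"ay":0.04,"az":-0.03}
{"dx":2.07,"dy":5.52,"ay":0.04,"az":-0.03}
-- at [0.475 0.07  0.2  ]
{"dz":6.00}
-- at [0.475 0.07  0.14 ]
```

Emit:
send_rows(increments=[{"dx": 2.8,"dy": 5.2,"dz": -0.6,"ax": 0,"ay": 0.04,"az": -0.03,"jaw": 0},{"dx": 2.7,"dy": 5.2,"dz": -0.5,"ax": 0,"ay": 0.04,"az": -0.03,"jaw": 0},{"dx": 2.5,"dy": 5.3,"dz": -0.4,"ax": 0,"ay": 0.04,"az": -0.03,"jaw": 0},{"dx": 2.4,"dy": 5.4,"dz": -0.2,"ax": 0,"ay": 0.04,"az": -0.03,"jaw": 0},{"dx": 2.2,"dy": 5.5,"dz": -0.1,"ax": 0,"ay": 0.04,"az": -0.03,"jaw": 0}])

```text
time_s: 8.95
ee_pos: [0.4922, 0.0181, 0.196]
tcp_rot: [-3.115, 0.038, 3.108]
ft_force: [0.6, 0.6, 0.7]
opening: 0.0426
```

Emit:
send_rows(increments=[{"dx": 2.1,"dy": 5.5,"dz": 0,"ax": 0,"ay": 0.04,"az": -0.03,"jaw": 0},{"dx": 0,"dy": 0,"dz": 2.0,"ax": 0,"ay": 0,"az": 0,"jaw": 0}])

```text
time_s: 9.2
ee_pos: [0.4717, 0.0784, 0.173]
tcp_rot: [-3.116, -0.004, -3.14]
ft_force: [1.0, -0.9, 0.5]
opening: 0.0422
```

```bash
python3 - <<'E'
from h import *
s=env.state()
plan([((.475,.07,.14),down(0))])
E
```

```text
{"dx":-0.34,"dy":-0.76,"dz":3.32,"ax":-0.03}
-- at [0.475 0.07  0.14 ]
```

Emit:
send_rows(increments=[{"dx": -0.3,"dy": -0.8,"dz": 3.3,"ax": -0.03,"ay": 0,"az": 0,"jaw": 0},{"dx": 0,"dy": 0,"dz": 0,"ax": 0,"ay": 0,"az": 0,"jaw": 0},{"dx": 0,"dy": 0,"dz": 0,"ax": 0,"ay": 0,"az": 0,"jaw": 0}])

```text
time_s: 9.57
ee_pos: [0.4725, 0.0712, 0.1373]
tcp_rot: [3.137, -0.008, -3.136]
ft_force: [0.7, -0.4, 0.6]
opening: 0.0427
```

```bash
python3 - <<'E'
from h import *
s=env.state();print(s["ee_pos"],s["tcp_rot"])
f=grab("wrist","w7")
np.savez("w7.npz",**{k:f[k] for k in("fx","fy","cx","cy","eye","R")})
for d in env.search_frame("vial_amber","wrist")[:4]: print(np.round(d["location"],3),d["score"],px(f,d["location"])[0].round())
im=f["pixels"][:,:,::-1].copy();g=np.clip(im.astype(float)*1.5,0,255).astype(np.uint8)
cv2.imwrite("pics/w7b.png",g)
E
```

```text
[0.4724733  0.0712486  0.13725623] [ 3.13711881 -0.00817711 -3.13621838]
[0.475 0.072 0.052] 0.95 [324. 264.]
[0.541 0.072 0.038] 0.86 [322. 348.]
[0.524 0.139 0.035] 0.58 [423. 324.]
[0.48  0.136 0.048] 0.57 [429. 269.]
```

View pics/w7b.png

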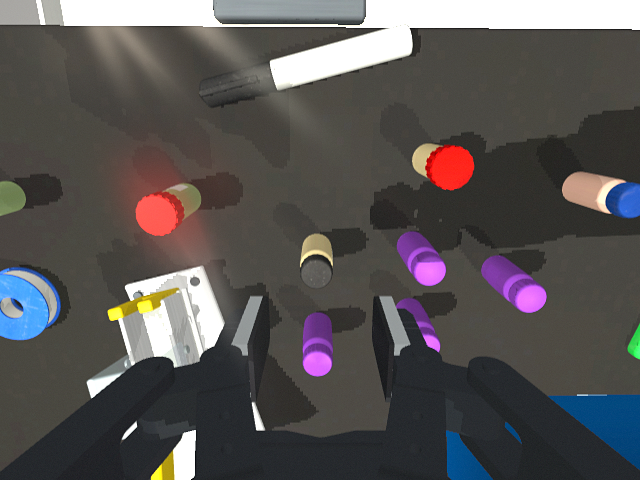

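```bash
python3 - <<'E'
from h import *
f=np.load("w7.npz")
p=ray(f,317,271,.052);print(p,ray(f,622,200,.052))
plan([((p[0],p[1],.085),down(0))])
E
```

```text
[0.47918708 0.06831853 0.052     ] [0.43611326 0.23869509 0.052     ]
{"dx":-0.70,"dy":-0.32,"dz":5.25,"ay":-0.01,"az":0.01}
-- at [0.479 0.068 0.085]
```

Emit:
send_rows(increments=[{"dx": -0.7,"dy": -0.3,"dz": 5.0,"ax": 0,"ay": -0.01,"az": 0.01,"jaw": 0}])

```text
time_s: 9.8
ee_pos: [0.485, 0.0686, 0.0917]
tcp_rot: [3.137, 0.015, 3.137]
ft_force: [1.0, 0.4, -0.7]
opening: 0.0428
```

```bash
python3 - <<'E'
from h import *
plan([((.479,.068,.046),down(0))])
E
```

```text
{"dx":0.67,"dy":-0.08,"dz":4.56,"ay":0.02}
-- at [0.479 0.068 0.046]
```

Emit:
send_rows(increments=[{"dx": 0.7,"dy": -0.1,"dz": 2.0,"ax": 0,"ay": 0.02,"az": 0,"jaw": 0}])

```text
time_s: 9.93
ee_pos: [0.4771, 0.0676, 0.0704]
tcp_rot: [3.137, -0.008, 3.137]
ft_force: [-0.7, -0.6, 0.6]
opening: 0.0425
```

```bash
python3 - <<'E'
from h import *
plan([((.479,.068,.0445),down(0))])
E
```

```text
{"dx":-0.21,"dy":0.03,"dz":2.59,"ay":-0.01}
-- at [0.479 0.068 0.044]
```

Emit:
send_rows(increments=[{"dx": -0.1,"dy": 0,"dz": 2.0,"ax": 0,"ay": -0.01,"az": 0,"jaw": 0},{"dx": 0,"dy": 0,"dz": 0.4,"ax": 0,"ay": 0,"az": 0,"jaw": 0}])

```text
time_s: 10.18
ee_pos: [0.4776, 0.0676, 0.0463]
tcp_rot: [3.137, 0.0, 3.137]
ft_force: [-0.4, 0.4, -0.2]
opening: 0.0428
```

```bash
python3 - <<'E'
from h import *
plan([((.479,.068,.0445),down(0))])
E
```

```text
{"dx":-0.14,"dy":0.04,"dz":0.18,"az":-0.01}
-- at [0.479 0.068 0.044]
```

Close and lift.

Emit:
send_rows(increments=[{"dx": -0.1,"dy": 0,"dz": 0.1,"ax": 0,"ay": 0,"az": 0,"jaw": -0.3},{"dx": 0,"dy": 0,"dz": 0,"ax": 0,"ay": 0,"az": 0,"jaw": -1},{"dx": 0,"dy": 0,"dz": 0,"ax": 0,"ay": 0,"az": 0,"jaw": -1},{"dx": 0,"dy": 0,"dz": 0,"ax": 0,"ay": 0,"az": 0,"jaw": -1}])

```text
time_s: 10.68
ee_pos: [0.4815, 0.0677, 0.0485]
tcp_rot: [3.137, 0.005, 3.137]
ft_force: [0.4, -0.7, -0.7]
opening: 0.0203
```

```bash
python3 - <<'E'
from h import *
plan([((.479,.068,.19),down(0)),place("y",back=.08)])
E
```

```text
{"dx":0.06,"dy":0.03,"dz":-4.72}
{"dx":0.07,"dy":0.02,"dz":-4.72}
{"dx":0.08,"dy":0.02,"dz":-4.72}
-- at [0.479 0.068 0.19 ]
{"dx":-3.72,"dy":-2.97,"dz":0.55,"ax":-0.01,"ay":-0.08,"az":-0.08}
{"dx":-3.42,"dy":-3.26,"dz":0.81,"ax":-0.01,"ay":-0.08,"az":-0.08}
{"dx":-3.07,"dy":-3.53,"dz":1.04,"ax":-0.01,"ay":-0.08,"az":-0.08}
-- at [ 0.591 -0.021  0.173]
```

Emit:
send_rows(increments=[{"dx": 0,"dy": 0,"dz": -4.7,"ax": 0,"ay": 0,"az": 0,"jaw": -1},{"dx": 0,"dy": 0,"dz": -4.7,"ax": 0,"ay": 0,"az": 0,"jaw": -1},{"dx": 0,"dy": 0,"dz": -4.7,"ax": 0,"ay": 0,"az": 0,"jaw": -1},{"dx": -3.7,"dy": -3.0,"dz": 0.5,"ax": -0.01,"ay": -0.08,"az": -0.08,"jaw": -1},{"dx": -3.4,"dy": -3.3,"dz": 0.8,"ax": -0.01,"ay": -0.08,"az": -0.08,"jaw": -1}])

```text
time_s: 11.3
ee_pos: [0.5559, 0.0074, 0.1854]
tcp_rot: [3.132, 0.172, -2.977]
ft_force: [0.2, 1.8, 0.3]
opening: 0.0198
```

```bash
python3 - <<'E'
from h import *
plan([place("y",h=.046,back=.06)])
E
```

```text
{"dx":-2.85,"dy":-3.37,"dz":3.45,"ax":-0.01,"ay":-0.07,"az":-0.07}
-- at [ 0.595 -0.02   0.156]
```

Emit:
send_rows(increments=[{"dx": -2.9,"dy": -3.4,"dz": 2.0,"ax": -0.01,"ay": -0.07,"az": -0.07,"jaw": -1},{"dx": 0,"dy": 0,"dz": 0.5,"ax": 0,"ay": 0,"az": 0,"jaw": -1}])

```text
time_s: 11.55
ee_pos: [0.5972, -0.0234, 0.167]
tcp_rot: [3.139, 0.249, -2.906]
ft_force: [-0.5, 0.7, -1.2]
opening: 0.02
```

```bash
python3 - <<'E'
from h import *
plan([place("y",h=.046,back=.03)])
E
```

```text
{"dx":0.42,"dy":0.38,"dz":4.03,"ay":0.01}
-- at [ 0.602 -0.018  0.127]
```

Emit:
send_rows(increments=[{"dx": 0.4,"dy": 0.4,"dz": 2.0,"ax": 0,"ay": 0.01,"az": 0,"jaw": -1},{"dx": 0,"dy": 0,"dz": 2.0,"ax": 0,"ay": 0,"az": 0,"jaw": -1}])

```text
time_s: 11.8
ee_pos: [0.6015, -0.0172, 0.1264]
tcp_rot: [3.139, 0.239, -2.906]
ft_force: [-0.4, -0.6, -1.4]
opening: 0.0201
```

```bash
python3 - <<'E'
from h import *
f=grab("wrist","w8")
im=f["pixels"][:,:,::-1].copy();k="y"
c,phi=F[k];a=np.radians(14)
for u,v,h in [(.008,.013,.018),(.008,-.013,.018),(.075,.028,.018),(.075,-.028,.018),(-.07,.013,.023),(-.07,-.013,.023)]:
    x=u*np.cos(a)-h*np.sin(a);z=.042+u*np.sin(a)+h*np.cos(a)
    P=[c[0]+x*np.cos(phi)-v*np.sin(phi),c[1]+x*np.sin(phi)+v*np.cos(phi),z]
    q=px(f,P)[0].round().astype(int);cv2.circle(im,tuple(map(int,q)),3,(0,0,255),1)
cv2.imwrite("pics/w8o.png",im)
plan([place("y",h=.046,back=.0)])
E
```

```text
{"dx":-0.25,"dy":-0.20,"dz":2.70,"ay":-0.01}
-- at [ 0.609 -0.017  0.098]
```

View pics/w8o.png

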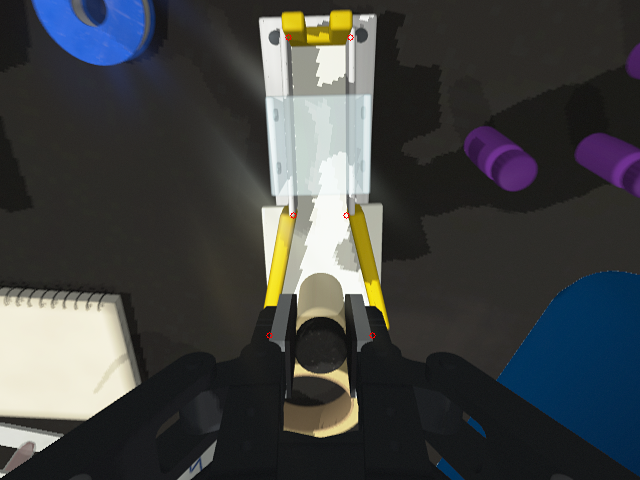

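Emit:
send_rows(increments=[{"dx": -0.2,"dy": -0.1,"dz": 2.0,"ax": 0,"ay": -0.01,"az": 0,"jaw": -1}])

```text
time_s: 11.98
ee_pos: [0.6069, -0.0149, 0.1044]
tcp_rot: [3.138, 0.246, -2.905]
ft_force: [0.8, -0.3, -0.7]
opening: 0.0197
```

```bash
python3 - <<'E'
from h import *
plan([place("y",h=.046)])
E
```

```text
{"dx":-0.01,"dy":-0.21,"dz":0.69}
-- at [ 0.609 -0.017  0.098]
```

Emit:
send_rows(increments=[{"dx": 0,"dy": -0.2,"dz": 0.5,"ax": 0,"ay": 0,"az": 0,"jaw": -1}])

```text
time_s: 12.1
ee_pos: [0.6061, -0.0151, 0.0971]
tcp_rot: [3.135, 0.241, -2.905]
ft_force: [-0.4, 0.1, -1.0]
opening: 0.0197
```

Emit:
send_rows(increments=[{"dx": 0,"dy": 0,"dz": 0.2,"ax": 0,"ay": 0,"az": 0,"jaw": -1}])

```text
time_s: 12.22
ee_pos: [0.6072, -0.0149, 0.0967]
tcp_rot: [3.137, 0.241, -2.904]
ft_force: [-4.9, -1.4, 15.0]
opening: 0.0196
```

Contact; release, wait, retreat.

Emit:
send_rows(increments=[{"dx": 0,"dy": 0,"dz": -0.05,"ax": 0,"ay": 0,"az": 0,"jaw": -0.3},{"dx": 0,"dy": 0,"dz": 0,"ax": 0,"ay": 0,"az": 0,"jaw": -0.2},{"dx": 0,"dy": 0,"dz": 0,"ax": 0,"ay": 0,"az": 0,"jaw": -0.2},{"dx": 0,"dy": 0,"dz": 0,"ax": 0,"ay": 0,"az": 0,"jaw": -0.2},{"dx": 0,"dy": 0,"dz": 0,"ax": 0,"ay": 0,"az": 0,"jaw": -0.2}])

```text
time_s: 12.85
ee_pos: [0.6077, -0.0143, 0.0992]
tcp_rot: [3.138, 0.243, -2.903]
ft_force: [-0.1, -0.0, 0.1]
opening: 0.0339
```

Emit:
send_rows(increments=[{"dx": 0,"dy": 0,"dz": -1,"ax": 0,"ay": 0,"az": 0,"jaw": -0.2},{"dx": 0,"dy": 0,"dz": -4,"ax": 0,"ay": 0,"az": 0,"jaw": -0.2},{"dx": 0,"dy": 0,"dz": -4,"ax": 0,"ay": 0,"az": 0,"jaw": -0.2}])

```text
time_s: 13.22
ee_pos: [0.5833, -0.0194, 0.1854]
tcp_rot: [3.134, 0.235, -2.903]
ft_force: [-0.1, 0.3, 0.3]
opening: 0.034
```

```bash
python3 - <<'E'
from h import *
f=grab("wrist","w9")
for d in env.search_frame("vial_amber","wrist")[:3]: print(np.round(d["location"],3),d["score"],px(f,d["location"])[0].round())
print(place("y",h=.052,gap=0,u=-.059)[0])
plan([((.4435,-.144,.2),down(0)),((.4435,-.144,.13),down(0))])
E
```

```text
[0.529 0.131 0.038] 0.91 [553. 159.]
[0.548 0.068 0.044] 0.78 [459. 168.]
[0.481 0.132 0.038] 0.77 [597.  88.]
[ 0.51267401 -0.04009815  0.07818199]
{"dx":4.03,"dy":-2.16,"dz":-1.27,"ax":0.01,"ay":0.06,"az":0.06}
{"dx":3.96,"dy":-2.40,"dz":-1.00,"ax":0.01,"ay":0.06,"az":0.06}
{"dx":3.86,"dy":-2.64,"dz":-0.75,"ax":0.01,"ay":0.06,"az":0.06}
{"dx":3.74,"dy":-2.87,"dz":-0.49,"ax":0.01,"ay":0.06,"az":0.06}
-- at [ 0.444 -0.144  0.2  ]
{"dz":3.50}
{"dz":3.50}
-- at [ 0.444 -0.144  0.13 ]
```

Emit:
send_rows(increments=[{"dx": 4.0,"dy": -2.2,"dz": -1.3,"ax": 0.01,"ay": 0.06,"az": 0.06,"jaw": 0},{"dx": 4.0,"dy": -2.4,"dz": -1.0,"ax": 0.01,"ay": 0.06,"az": 0.06,"jaw": 0},{"dx": 3.9,"dy": -2.6,"dz": -0.8,"ax": 0.01,"ay": 0.06,"az": 0.06,"jaw": 0},{"dx": 3.7,"dy": -2.9,"dz": -0.5,"ax": 0.01,"ay": 0.06,"az": 0.06,"jaw": 0},{"dx": 0,"dy": 0,"dz": 2,"ax": 0,"ay": 0,"az": 0,"jaw": 0}])

```text
time_s: 13.95
ee_pos: [0.4403, -0.1479, 0.1843]
tcp_rot: [-3.13, 0.003, 3.132]
ft_force: [0.5, 0.2, 0.6]
opening: 0.0425
```

```bash
python3 - <<'E'
from h import *
plan([((.4435,-.144,.135),down(0))])
E
```

```text
{"dx":-0.30,"dy":0.45,"dz":4.93,"ax":-0.01,"az":-0.01}
-- at [ 0.444 -0.144  0.135]
```

Emit:
send_rows(increments=[{"dx": -0.2,"dy": 0.4,"dz": 4.6,"ax": -0.01,"ay": 0,"az": -0.01,"jaw": 0},{"dx": 0,"dy": 0,"dz": 0,"ax": 0,"ay": 0,"az": 0,"jaw": 0},{"dx": 0,"dy": 0,"dz": 0,"ax": 0,"ay": 0,"az": 0,"jaw": 0}])

```text
time_s: 14.32
ee_pos: [0.442, -0.1451, 0.1377]
tcp_rot: [-3.141, 0.003, 3.14]
ft_force: [-0.1, 0.5, 0.3]
opening: 0.0427
```

```bash
python3 - <<'E'
from h import *
s=env.state();print(s["ee_pos"],s["tcp_rot"])
f=grab("wrist","w10")
np.savez("w10.npz",**{k:f[k] for k in("fx","fy","cx","cy","eye","R")})
for n in ["vial_green","vial_amber"]:
  for d in env.search_frame(n,"wrist")[:2]: print(n,np.round(d["location"],3),d["score"],px(f,d["location"])[0].round())
cv2.imwrite("pics/w10b.png",np.clip(f["pixels"][:,:,::-1].astype(float)*1.5,0,255).astype(np.uint8))
E
```

```text
[ 0.44200636 -0.14507353  0.13774771] [-3.14057188e+00  3.09119441e-03  3.14041031e+00]
vial_green [ 0.441 -0.144  0.052] 0.86 [326. 257.]
vial_amber [0.541 0.066 0.035] 0.84 [621. 381.]
vial_amber [ 0.512 -0.033  0.046] 0.54 [493. 355.]
```

View pics/w10b.png

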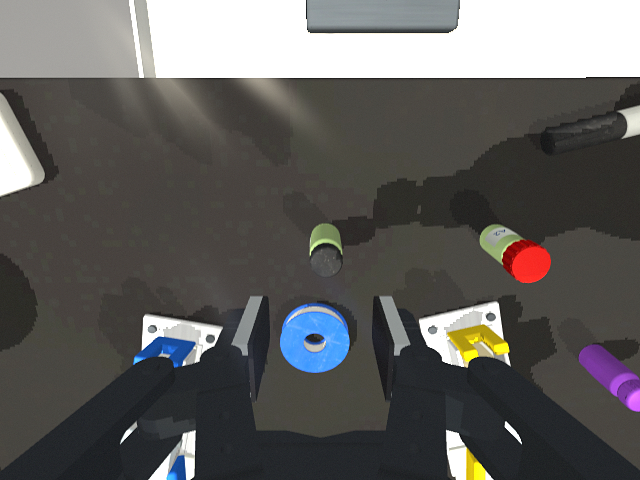

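```bash
python3 - <<'E'
from h import *
f=np.load("w10.npz")
P=[place(k,h=.052,gap=0,u=-.059)[0] for k in "yb"];print(px(f,P))
p=ray(f,326,262,.052);print(p)
g=grab("side","side2")
print(px(g,P))
for n in ["vial_white","vial_amber"]:
  for d in env.search_frame(n,"side")[:6]: print(n,np.round(d["location"],3),d["score"],px(g,d["location"])[0].round())
cv2.imwrite("pics/c3.png",cv2.resize(g["pixels"][130:270,240:450,::-1],None,fx=3.5,fy=3.5,interpolation=cv2.INTER_CUBIC))
plan([((p[0],p[1],.085),down(0))])
E
```

```text
[[505.11804079 389.09690713]
 [138.90305965 400.49079545]]
[ 0.44416109 -0.14319771  0.052     ]
[[335.2607159  209.06585653]
 [387.98402657 170.14905547]]
vial_amber [0.493 0.206 0.034] 0.79 [254. 299.]
vial_amber [0.47  0.144 0.033] 0.7 [291. 285.]
vial_amber [0.526 0.144 0.032] 0.64 [266. 273.]
vial_amber [ 0.515 -0.031  0.066] 0.57 [331. 216.]
vial_amber [0.541 0.076 0.032] 0.51 [285. 251.]
{"dx":-0.20,"dy":0.18,"dz":5.26}
-- at [ 0.444 -0.143  0.085]
```

View pics/c3.png

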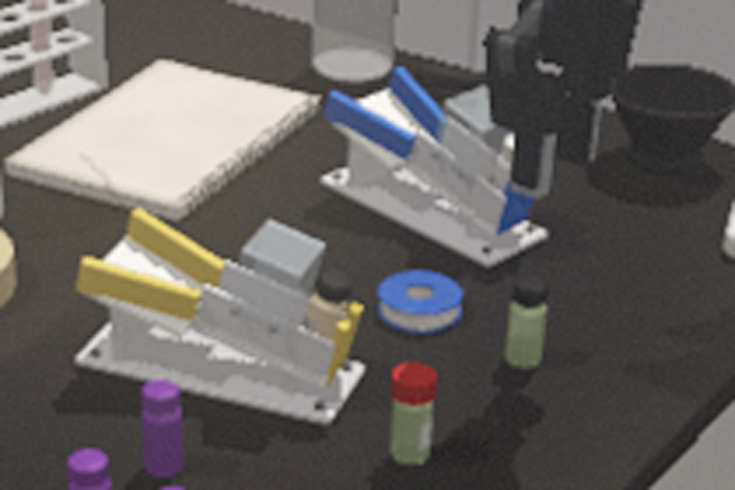

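Emit:
send_rows(increments=[{"dx": 0,"dy": 0.2,"dz": 4.5,"ax": 0,"ay": 0,"az": 0,"jaw": 0}])

```text
time_s: 14.75
ee_pos: [0.4467, -0.1452, 0.0961]
tcp_rot: [-3.136, 0.013, 3.141]
ft_force: [0.8, 0.4, -0.8]
opening: 0.0424
```

```bash
python3 - <<'E'
from h import *
plan([((.444,-.143,.0445),down(0))])
E
```

```text
{"dx":0.34,"dy":0.25,"dz":5.15,"ax":-0.01,"ay":0.01}
-- at [ 0.444 -0.143  0.044]
```

Emit:
send_rows(increments=[{"dx": 0.4,"dy": 0.3,"dz": 2.2,"ax": -0.01,"ay": 0.015,"az": 0,"jaw": 0}])

```text
time_s: 14.88
ee_pos: [0.4417, -0.1415, 0.0727]
tcp_rot: [3.136, -0.004, 3.141]
ft_force: [-0.3, 0.1, -0.2]
opening: 0.0425
```

```bash
python3 - <<'E'
from h import *
plan([((.444,-.143,.0445),down(0))])
E
```

```text
{"dx":-0.24,"dy":-0.16,"dz":2.82,"ax":0.01}
-- at [ 0.444 -0.143  0.044]
```

Emit:
send_rows(increments=[{"dx": -0.1,"dy": -0.1,"dz": 2.2,"ax": 0,"ay": 0,"az": 0,"jaw": 0},{"dx": 0,"dy": 0,"dz": 0.5,"ax": 0,"ay": 0,"az": 0,"jaw": 0}])

```text
time_s: 15.12
ee_pos: [0.4422, -0.1421, 0.0443]
tcp_rot: [3.135, -0.006, 3.141]
ft_force: [0.4, -0.2, 0.6]
opening: 0.0426
```

```bash
python3 - <<'E'
from h import *
plan([((.444,-.143,.0445),down(0))])
E
```

```text
{"dx":-0.18,"dy":-0.09,"dz":-0.02,"ax":0.01,"ay":-0.01}
-- at [ 0.444 -0.143  0.044]
```

Emit:
send_rows(increments=[{"dx": -0.15,"dy": -0.1,"dz": 0,"ax": 0.01,"ay": 0,"az": 0,"jaw": -0.3},{"dx": 0,"dy": 0,"dz": 0,"ax": 0,"ay": 0,"az": 0,"jaw": -1},{"dx": 0,"dy": 0,"dz": 0,"ax": 0,"ay": 0,"az": 0,"jaw": -1},{"dx": 0,"dy": 0,"dz": 0,"ax": 0,"ay": 0,"az": 0,"jaw": -1}])

```text
time_s: 15.62
ee_pos: [0.446, -0.1441, 0.0469]
tcp_rot: [-3.136, -0.003, 3.141]
ft_force: [0.2, 0.0, -0.2]
opening: 0.0197
```

```bash
python3 - <<'E'
from h import *
plan([((.444,-.143,.20),down(0)),place("y",h=.046,back=.09)])
E
```

```text
{"dx":0.08,"dy":0.01,"dz":-5.10}
{"dx":0.08,"dy":0.02,"dz":-5.10}
{"dx":0.07,"dy":0.03,"dz":-5.10}
-- at [ 0.444 -0.143  0.2  ]
{"dx":-3.60,"dy":3.03,"dz":0.37,"ax":-0.01,"ay":-0.06,"az":-0.06}
{"dx":-3.74,"dy":2.81,"dz":0.62,"ax":-0.01,"ay":-0.06,"az":-0.06}
{"dx":-3.86,"dy":2.58,"dz":0.87,"ax":-0.01,"ay":-0.06,"az":-0.06}
{"dx":-3.94,"dy":2.34,"dz":1.12,"ax":-0.01,"ay":-0.06,"az":-0.06}
-- at [ 0.588 -0.022  0.185]
```

Emit:
send_rows(increments=[{"dx": 0,"dy": 0,"dz": -5.1,"ax": 0,"ay": 0,"az": 0,"jaw": -1},{"dx": 0,"dy": 0,"dz": -5.1,"ax": 0,"ay": 0,"az": 0,"jaw": -1},{"dx": 0,"dy": 0,"dz": -5.1,"ax": 0,"ay": 0,"az": 0,"jaw": -1},{"dx": -3.6,"dy": 3.0,"dz": 0.4,"ax": -0.01,"ay": -0.06,"az": -0.06,"jaw": -1},{"dx": -3.7,"dy": 2.8,"dz": 0.6,"ax": -0.01,"ay": -0.06,"az": -0.06,"jaw": -1}])

```text
time_s: 16.25
ee_pos: [0.5194, -0.0832, 0.1988]
tcp_rot: [3.135, 0.123, -3.023]
ft_force: [0.3, 0.4, -1.5]
opening: 0.0196
```

Emit:
send_rows(increments=[{"dx": -3.9,"dy": 2.6,"dz": 0.9,"ax": -0.01,"ay": -0.06,"az": -0.06,"jaw": -1},{"dx": -3.9,"dy": 2.3,"dz": 1.1,"ax": -0.01,"ay": -0.06,"az": -0.06,"jaw": -1},{"dx": 0,"dy": 0,"dz": 0.5,"ax": 0,"ay": 0,"az": 0,"jaw": -1}])

```text
time_s: 16.62
ee_pos: [0.5962, -0.0191, 0.1886]
tcp_rot: [3.14, 0.252, -2.894]
ft_force: [-0.4, -0.8, -0.5]
opening: 0.0199
```

```bash
python3 - <<'E'
from h import *
plan([place("y",h=.046,back=.03)])
E
```

```text
{"dx":0.49,"dy":-0.04,"dz":3.06}
{"dx":0.48,"dy":-0.03,"dz":3.06}
-- at [ 0.602 -0.018  0.127]
```

Emit:
send_rows(increments=[{"dx": 0.5,"dy": 0,"dz": 3.0,"ax": 0,"ay": 0.005,"az": 0,"jaw": -1},{"dx": 0.4,"dy": 0,"dz": 3.0,"ax": 0,"ay": 0.005,"az": 0,"jaw": -1}])

```text
time_s: 16.88
ee_pos: [0.6034, -0.0184, 0.1297]
tcp_rot: [-3.14, 0.245, -2.895]
ft_force: [0.3, -0.4, 0.7]
opening: 0.0197
```

```bash
python3 - <<'E'
from h import *
plan([place("y",h=.046,back=0)])
E
```

```text
{"dx":0.20,"dy":0.05,"dz":3.24,"az":0.01}
-- at [ 0.609 -0.017  0.098]
```

Emit:
send_rows(increments=[{"dx": 0.1,"dy": 0,"dz": 2.5,"ax": 0,"ay": 0,"az": 0.01,"jaw": -1}])

```text
time_s: 17.0
ee_pos: [0.6073, -0.0178, 0.1041]
tcp_rot: [3.14, 0.243, -2.906]
ft_force: [0.0, 0.1, -0.1]
opening: 0.0195
```

```bash
python3 - <<'E'
from h import *
plan([place("y",h=.046,back=0)])
E
```

```text
{"dx":-0.04,"dy":0.08,"dz":0.66}
-- at [ 0.609 -0.017  0.098]
```

Emit:
send_rows(increments=[{"dx": 0,"dy": 0.1,"dz": 0.5,"ax": 0,"ay": 0,"az": 0,"jaw": -1}])

```text
time_s: 17.12
ee_pos: [0.606, -0.0168, 0.097]
tcp_rot: [3.139, 0.238, -2.908]
ft_force: [-0.0, 0.3, -0.6]
opening: 0.0198
```

Emit:
send_rows(increments=[{"dx": 0,"dy": 0,"dz": 0.15,"ax": 0,"ay": 0,"az": 0,"jaw": -1}])

```text
time_s: 17.25
ee_pos: [0.6061, -0.0171, 0.0958]
tcp_rot: [3.139, 0.238, -2.908]
ft_force: [-0.6, 0.2, -0.1]
opening: 0.02
```

Emit:
send_rows(increments=[{"dx": 0,"dy": 0,"dz": 0.15,"ax": 0,"ay": 0,"az": 0,"jaw": -1}])

```text
time_s: 17.38
ee_pos: [0.6068, -0.0174, 0.0952]
tcp_rot: [3.139, 0.239, -2.909]
ft_force: [-0.2, 0.3, 0.3]
opening: 0.0199
```

Emit:
send_rows(increments=[{"dx": 0,"dy": 0,"dz": 0.2,"ax": 0,"ay": 0,"az": 0,"jaw": -1}])

```text
time_s: 17.5
ee_pos: [0.6087, -0.0177, 0.0955]
tcp_rot: [3.141, 0.242, -2.908]
ft_force: [-2.7, -1.0, 10.3]
opening: 0.0196
```

Contact. Release.

Emit:
send_rows(increments=[{"dx": 0,"dy": 0,"dz": -0.05,"ax": 0,"ay": 0,"az": 0,"jaw": -0.3},{"dx": 0,"dy": 0,"dz": 0,"ax": 0,"ay": 0,"az": 0,"jaw": -0.2},{"dx": 0,"dy": 0,"dz": 0,"ax": 0,"ay": 0,"az": 0,"jaw": -0.2},{"dx": 0,"dy": 0,"dz": 0,"ax": 0,"ay": 0,"az": 0,"jaw": -0.2},{"dx": 0,"dy": 0,"dz": 0,"ax": 0,"ay": 0,"az": 0,"jaw": -0.2}])

```text
time_s: 18.12
ee_pos: [0.6098, -0.018, 0.0982]
tcp_rot: [-3.141, 0.245, -2.908]
ft_force: [-0.6, 0.2, 0.4]
opening: 0.0341
```

Emit:
send_rows(increments=[{"dx": 0,"dy": 0,"dz": -1,"ax": 0,"ay": 0,"az": 0,"jaw": -0.2},{"dx": 0,"dy": 0,"dz": -4,"ax": 0,"ay": 0,"az": 0,"jaw": -0.2},{"dx": 0,"dy": 0,"dz": -4,"ax": 0,"ay": 0,"az": 0,"jaw": -0.2},{"dx": 0,"dy": 0,"dz": -3,"ax": 0,"ay": 0,"az": 0,"jaw": -0.2}])

```text
time_s: 18.62
ee_pos: [0.5783, -0.0244, 0.2156]
tcp_rot: [3.139, 0.239, -2.908]
ft_force: [0.5, -0.1, 0.7]
opening: 0.0344
```

```bash
python3 - <<'E'
from h import *
f=grab("wrist","w11")
for n in ["vial_green","vial_amber"]:
  for d in env.search_frame(n,"wrist")[:5]: print(n,np.round(d["location"],3),d["score"],px(f,d["location"])[0].round())
P=[place("y",h=.052,gap=0,u=u)[0] for u in(-.059,-.038,.042)];print(np.round(P,3),px(f,P).round())
cv2.imwrite("pics/w11b.png",f["pixels"][0:320,180:480,::-1])
plan([((.436,.24,.22),down(0))])
E
```

```text
vial_green [ 0.577 -0.027  0.049] 0.71 [319. 171.]
vial_green [ 0.526 -0.037  0.081] 0.4 [321. 109.]
vial_amber [0.499 0.193 0.026] 0.97 [623. 128.]
vial_amber [0.477 0.134 0.036] 0.88 [580.  82.]
vial_amber [0.544 0.067 0.045] 0.77 [453. 155.]
vial_amber [ 0.518 -0.04   0.08 ] 0.66 [319.  93.]
vial_amber [0.533 0.13  0.036] 0.55 [531. 157.]
[[ 0.513 -0.04   0.078]
 [ 0.532 -0.035  0.083]
 [ 0.608 -0.017  0.103]] [[321.  84.]
 [322. 121.]
 [322. 247.]]
{"dx":1.26,"dy":4.84,"dz":-0.37,"ay":0.04,"az":0.04}
{"dx":1.46,"dy":4.79,"dz":-0.34,"ay":0.04,"az":0.04}
{"dx":1.66,"dy":4.73,"dz":-0.30,"ay":0.04,"az":0.04}
{"dx":1.85,"dy":4.66,"dz":-0.25,"ay":0.04,"az":0.04}
{"dx":2.04,"dy":4.58,"dz":-0.20,"ay":0.04,"az":0.04}
{"dx":2.22,"dy":4.50,"dz":-0.13,"ay":0.04,"az":0.04}
-- at [0.436 0.24  0.22 ]
```

View pics/w11b.png

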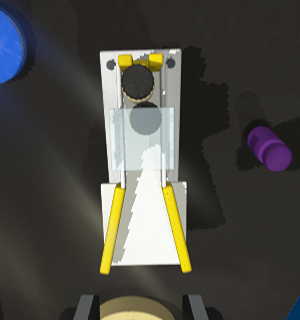

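Emit:
send_rows(increments=[{"dx": 1.3,"dy": 4.8,"dz": -0.4,"ax": 0,"ay": 0.04,"az": 0.04,"jaw": 0},{"dx": 1.5,"dy": 4.8,"dz": -0.3,"ax": 0,"ay": 0.04,"az": 0.04,"jaw": 0},{"dx": 1.7,"dy": 4.7,"dz": -0.3,"ax": 0,"ay": 0.04,"az": 0.04,"jaw": 0},{"dx": 1.9,"dy": 4.7,"dz": -0.3,"ax": 0,"ay": 0.04,"az": 0.04,"jaw": 0},{"dx": 2.0,"dy": 4.6,"dz": -0.2,"ax": 0,"ay": 0.04,"az": 0.04,"jaw": 0}])

```text
time_s: 19.4
ee_pos: [0.4547, 0.1988, 0.2162]
tcp_rot: [3.114, 0.025, -3.121]
ft_force: [-0.4, 0.4, 0.1]
opening: 0.0428
```

Emit:
send_rows(increments=[{"dx": 2.2,"dy": 4.5,"dz": -0.1,"ax": 0,"ay": 0.04,"az": 0.04,"jaw": 0},{"dx": 0,"dy": 0,"dz": 3,"ax": 0,"ay": 0,"az": 0,"jaw": 0},{"dx": 0,"dy": 0,"dz": 3,"ax": 0,"ay": 0,"az": 0,"jaw": 0}])

```text
time_s: 19.77
ee_pos: [0.4285, 0.2501, 0.1553]
tcp_rot: [3.114, -0.018, 3.129]
ft_force: [0.4, 0.6, -0.7]
opening: 0.0427
```

```bash
python3 - <<'E'
from h import *
plan([((.436,.24,.135),down(0))])
E
```

```text
{"dx":-0.80,"dy":-1.06,"dz":1.99,"ax":0.03,"ay":-0.02,"az":-0.01}
-- at [0.436 0.24  0.135]
```

Emit:
send_rows(increments=[{"dx": -0.8,"dy": -1.0,"dz": 2.0,"ax": 0.03,"ay": -0.02,"az": -0.01,"jaw": 0},{"dx": 0,"dy": 0,"dz": 0,"ax": 0,"ay": 0,"az": 0,"jaw": 0},{"dx": 0,"dy": 0,"dz": 0,"ax": 0,"ay": 0,"az": 0,"jaw": 0}])

```text
time_s: 20.15
ee_pos: [0.4316, 0.2397, 0.1291]
tcp_rot: [-3.135, -0.008, 3.14]
ft_force: [0.3, 1.3, -0.1]
opening: 0.0427
```

```bash
python3 - <<'E'
from h import *
s=env.state();print(s["ee_pos"],s["tcp_rot"])
f=grab("wrist","w12")
im=f["pixels"]
for d in env.search_frame("vial_blue","wrist")[:2]: print(np.round(d["location"],3),d["score"],px(f,d["location"])[0].round())
h=cv2.cvtColor(im,cv2.COLOR_RGB2HSV)
m=cv2.inRange(h,(105,120,60),(130,255,255));m[:, :220]=0
n,l,st,c=cv2.connectedComponentsWithStats(m)
for i in range(1,n):
    if st[i,4]>100: print(st[i],c[i],ray(f,*c[i],.052))
cv2.imwrite("pics/c12.png",cv2.resize(im[150:400,200:450,::-1],None,fx=2,fy=2))
E
```

```text
[0.43159701 0.23968456 0.12906704] [-3.13546399 -0.00804463  3.13971843]
[0.437 0.249 0.054] 0.75 [339. 276.]
[319 253  35  36 968] [335.72727273 270.8357438 ] [0.43489933 0.2465433  0.052     ]
```

View pics/c12.png

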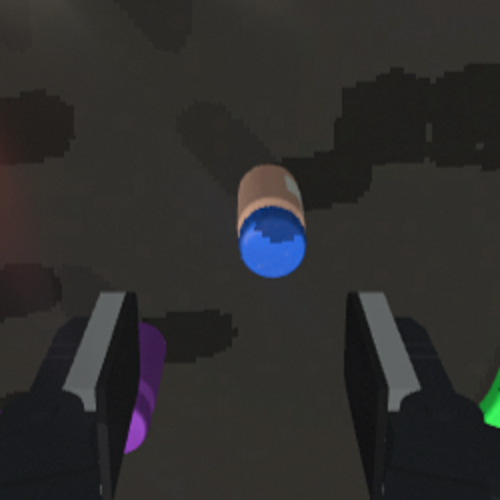

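```bash
python3 - <<'E'
from h import *
plan([((.4357,.247,.09),down(0))])
E
```

```text
{"dx":-0.40,"dy":0.76,"dz":3.95,"ax":-0.01,"ay":-0.01}
-- at [0.436 0.247 0.09 ]
```

Emit:
send_rows(increments=[{"dx": -0.2,"dy": 0.8,"dz": 3.5,"ax": -0.01,"ay": 0,"az": 0,"jaw": 0}])

```text
time_s: 20.38
ee_pos: [0.4375, 0.249, 0.0977]
tcp_rot: [3.134, 0.001, 3.139]
ft_force: [0.3, 0.2, 0.3]
opening: 0.0429
```

```bash
python3 - <<'E'
from h import *
plan([((.4357,.247,.0445),down(0))])
E
```

```text
{"dx":0.18,"dy":-0.24,"dz":5.32,"ax":0.01}
-- at [0.436 0.247 0.044]
```

Emit:
send_rows(increments=[{"dx": 0.3,"dy": -0.2,"dz": 2.4,"ax": 0.01,"ay": 0,"az": 0,"jaw": 0}])

```text
time_s: 20.5
ee_pos: [0.4353, 0.2476, 0.0738]
tcp_rot: [-3.14, 0.003, 3.139]
ft_force: [0.2, 0.1, -0.7]
opening: 0.0427
```

```bash
python3 - <<'E'
from h import *
plan([((.4357,.247,.0445),down(0))])
E
```

```text
{"dx":-0.03,"dy":-0.06,"dz":2.93}
-- at [0.436 0.247 0.044]
```

Emit:
send_rows(increments=[{"dx": 0.1,"dy": 0,"dz": 2.2,"ax": 0,"ay": 0,"az": 0,"jaw": 0},{"dx": 0,"dy": 0,"dz": 0.5,"ax": 0,"ay": 0,"az": 0,"jaw": 0}])

```text
time_s: 20.75
ee_pos: [0.4349, 0.2479, 0.0467]
tcp_rot: [-3.141, 0.004, 3.139]
ft_force: [-0.4, -0.2, 0.5]
opening: 0.0427
```

```bash
python3 - <<'E'
from h import *
plan([((.4357,.247,.0445),down(0))])
E
```

```text
{"dx":-0.08,"dy":-0.09,"dz":0.22}
-- at [0.436 0.247 0.044]
```

Emit:
send_rows(increments=[{"dx": -0.05,"dy": -0.1,"dz": 0.2,"ax": 0,"ay": 0,"az": 0,"jaw": -0.3},{"dx": 0,"dy": 0,"dz": 0,"ax": 0,"ay": 0,"az": 0,"jaw": -1},{"dx": 0,"dy": 0,"dz": 0,"ax": 0,"ay": 0,"az": 0,"jaw": -1},{"dx": 0,"dy": 0,"dz": 0,"ax": 0,"ay": 0,"az": 0,"jaw": -1}])

```text
time_s: 21.25
ee_pos: [0.4383, 0.2479, 0.0479]
tcp_rot: [3.139, 0.009, 3.138]
ft_force: [1.3, -0.7, -0.1]
opening: 0.0199
```

```bash
python3 - <<'E'
from h import *
plan([((.435,.247,.21),down(0)),((.5,-.1,.21),down(0)),place("b",h=.046,back=.09)])
E
```

```text
{"dx":0.06,"dy":-0.02,"dz":-5.40}
{"dx":0.08,"dy":-0.02,"dz":-5.40}
{"dx":0.09,"dy":-0.03,"dz":-5.40}
-- at [0.435 0.247 0.21 ]
{"dx":-1.08,"dy":-5.78}
{"dx":-1.08,"dy":-5.78}
{"dx":-1.08,"dy":-5.78}
{"dx":-1.08,"dy":-5.78}
{"dx":-1.08,"dy":-5.78}
{"dx":-1.08,"dy":-5.78}
-- at [ 0.5  -0.1   0.21]
{"dx":-2.41,"dy":-4.16,"dz":0.62,"ax":0.01,"ay":-0.06,"az":0.04}
{"dx":-2.55,"dy":-4.04,"dz":0.80,"ax":0.01,"ay":-0.06,"az":0.04}
{"dx":-2.68,"dy":-3.92,"dz":0.98,"ax":0.01,"ay":-0.06,"az":0.04}
{"dx":-2.78,"dy":-3.79,"dz":1.17,"ax":0.01,"ay":-0.06,"az":0.04}
-- at [ 0.596 -0.266  0.185]
```

Emit:
send_rows(increments=[{"dx": 0,"dy": 0,"dz": -5.4,"ax": 0,"ay": 0,"az": 0,"jaw": -1},{"dx": 0,"dy": 0,"dz": -5.4,"ax": 0,"ay": 0,"az": 0,"jaw": -1},{"dx": 0,"dy": 0,"dz": -5.4,"ax": 0,"ay": 0,"az": 0,"jaw": -1},{"dx": -1.1,"dy": -5.8,"dz": 0,"ax": 0,"ay": 0,"az": 0,"jaw": -1},{"dx": -1.1,"dy": -5.8,"dz": 0,"ax": 0,"ay": 0,"az": 0,"jaw": -1}])

```text
time_s: 21.88
ee_pos: [0.4597, 0.1323, 0.217]
tcp_rot: [3.139, 0.014, -3.136]
ft_force: [0.8, -0.2, -1.1]
opening: 0.0197
```

Emit:
send_rows(increments=[{"dx": -1.1,"dy": -5.8,"dz": 0,"ax": 0,"ay": 0,"az": 0,"jaw": -1},{"dx": -1.1,"dy": -5.8,"dz": 0,"ax": 0,"ay": 0,"az": 0,"jaw": -1},{"dx": -1.1,"dy": -5.8,"dz": 0,"ax": 0,"ay": 0,"az": 0,"jaw": -1},{"dx": -1.1,"dy": -5.8,"dz": 0,"ax": 0,"ay": 0,"az": 0,"jaw": -1}])

```text
time_s: 22.38
ee_pos: [0.5068, -0.1064, 0.2202]
tcp_rot: [3.139, 0.021, -3.134]
ft_force: [1.5, 0.3, -0.6]
opening: 0.0199
```

```bash
python3 - <<'E'
from h import *
plan([place("b",h=.046,back=.09)])
E
```

```text
{"dx":-2.19,"dy":-4.02,"dz":0.91,"ax":0.01,"ay":-0.06,"az":0.05}
{"dx":-2.32,"dy":-3.91,"dz":1.07,"ax":0.01,"ay":-0.06,"az":0.05}
{"dx":-2.44,"dy":-3.79,"dz":1.23,"ax":0.01,"ay":-0.06,"az":0.05}
{"dx":-2.54,"dy":-3.66,"dz":1.39,"ax":0.01,"ay":-0.06,"az":0.05}
-- at [ 0.596 -0.266  0.185]
```

Emit:
send_rows(increments=[{"dx": -2.2,"dy": -4.0,"dz": 0.9,"ax": 0.01,"ay": -0.06,"az": 0.05,"jaw": -1},{"dx": -2.3,"dy": -3.9,"dz": 1.1,"ax": 0.01,"ay": -0.06,"az": 0.05,"jaw": -1},{"dx": -2.4,"dy": -3.8,"dz": 1.2,"ax": 0.01,"ay": -0.06,"az": 0.05,"jaw": -1},{"dx": -2.5,"dy": -3.7,"dz": 1.4,"ax": 0.01,"ay": -0.06,"az": 0.05,"jaw": -1},{"dx": 0,"dy": 0,"dz": 0.5,"ax": 0,"ay": 0,"az": 0,"jaw": -1}])

```text
time_s: 23.0
ee_pos: [0.5988, -0.2789, 0.1831]
tcp_rot: [-3.131, 0.275, 2.936]
ft_force: [-0.0, 0.3, -1.0]
opening: 0.0201
```

```bash
python3 - <<'E'
from h import *
plan([place("b",h=.046,back=.03)])
E
```

```text
{"dx":0.59,"dy":1.28,"dz":5.66,"ax":-0.02,"ay":0.03,"az":-0.03}
-- at [ 0.611 -0.269  0.127]
```

Emit:
send_rows(increments=[{"dx": 0.6,"dy": 1.3,"dz": 1.5,"ax": -0.02,"ay": 0.03,"az": -0.03,"jaw": -1},{"dx": 0,"dy": 0,"dz": 2,"ax": 0,"ay": 0,"az": 0,"jaw": -1}])

```text
time_s: 23.25
ee_pos: [0.6048, -0.2651, 0.1471]
tcp_rot: [3.139, 0.243, 2.969]
ft_force: [0.1, -0.3, -0.7]
opening: 0.0199
```

```bash
python3 - <<'E'
from h import *
plan([place("b",h=.046,back=.02)])
E
```

```text
{"dx":-0.15,"dy":-0.29,"dz":3.12,"az":0.01}
-- at [ 0.613 -0.269  0.117]
```

Emit:
send_rows(increments=[{"dx": -0.1,"dy": -0.3,"dz": 2.4,"ax": 0,"ay": 0,"az": 0.01,"jaw": -1},{"dx": 0,"dy": 0,"dz": 0.5,"ax": 0,"ay": 0,"az": 0,"jaw": -1}])

```text
time_s: 23.5
ee_pos: [0.6111, -0.2658, 0.1147]
tcp_rot: [3.135, 0.238, 2.962]
ft_force: [0.2, 0.1, -0.9]
opening: 0.0201
```

```bash
python3 - <<'E'
from h import *
plan([place("b",h=.046)])
E
```

```text
{"dx":-0.33,"dy":-0.33,"dz":1.82,"ax":0.01,"ay":-0.01}
-- at [ 0.618 -0.27   0.098]
```

Emit:
send_rows(increments=[{"dx": -0.3,"dy": -0.35,"dz": 1.2,"ax": 0.01,"ay": -0.01,"az": 0,"jaw": -1}])

```text
time_s: 23.62
ee_pos: [0.6169, -0.2698, 0.1037]
tcp_rot: [-3.138, 0.249, 2.964]
ft_force: [0.4, -0.9, 0.1]
opening: 0.0199
```

```bash
python3 - <<'E'
from h import *
plan([place("b",h=.046)])
E
```

```text
{"dx":0.04,"dy":-0.02,"dz":0.60}
-- at [ 0.618 -0.27   0.098]
```

Emit:
send_rows(increments=[{"dx": 0,"dy": 0,"dz": 0.5,"ax": 0,"ay": 0,"az": 0,"jaw": -1}])

```text
time_s: 23.75
ee_pos: [0.6178, -0.2694, 0.0978]
tcp_rot: [-3.138, 0.248, 2.964]
ft_force: [-0.6, -0.7, -0.3]
opening: 0.0198
```

Emit:
send_rows(increments=[{"dx": 0,"dy": 0,"dz": 0.15,"ax": 0,"ay": 0,"az": 0,"jaw": -1}])

```text
time_s: 23.88
ee_pos: [0.6183, -0.2694, 0.0964]
tcp_rot: [-3.138, 0.248, 2.964]
ft_force: [-4.3, 0.9, 8.3]
opening: 0.0199
```

Emit:
send_rows(increments=[{"dx": 0,"dy": 0,"dz": -0.05,"ax": 0,"ay": 0,"az": 0,"jaw": -0.3},{"dx": 0,"dy": 0,"dz": 0,"ax": 0,"ay": 0,"az": 0,"jaw": -0.2},{"dx": 0,"dy": 0,"dz": 0,"ax": 0,"ay": 0,"az": 0,"jaw": -0.2},{"dx": 0,"dy": 0,"dz": 0,"ax": 0,"ay": 0,"az": 0,"jaw": -0.2},{"dx": 0,"dy": 0,"dz": 0,"ax": 0,"ay": 0,"az": 0,"jaw": -0.2}])

```text
time_s: 24.5
ee_pos: [0.6192, -0.2703, 0.0991]
tcp_rot: [-3.137, 0.251, 2.964]
ft_force: [0.5, 0.1, 0.5]
opening: 0.0343
```

Emit:
send_rows(increments=[{"dx": 0,"dy": 0,"dz": -1,"ax": 0,"ay": 0,"az": 0,"jaw": -0.2},{"dx": 0,"dy": 0,"dz": -4,"ax": 0,"ay": 0,"az": 0,"jaw": -0.2},{"dx": 0,"dy": 0,"dz": -4,"ax": 0,"ay": 0,"az": 0,"jaw": -0.2},{"dx": 0,"dy": 0,"dz": -4,"ax": 0,"ay": 0,"az": 0,"jaw": -0.2}])

```text
time_s: 25.0
ee_pos: [0.5843, -0.2624, 0.2252]
tcp_rot: [-3.14, 0.244, 2.964]
ft_force: [-0.4, -1.0, -0.3]
opening: 0.0339
```

Emit:
send_rows(increments=[{"dx": 0,"dy": 0,"dz": -3,"ax": 0,"ay": 0,"az": 0,"jaw": -0.2},{"dx": 0,"dy": 0,"dz": 0,"ax": 0,"ay": 0,"az": 0,"jaw": -0.2},{"dx": 0,"dy": 0,"dz": 0,"ax": 0,"ay": 0,"az": 0,"jaw": -0.2}])

```text
time_s: 25.38
ee_pos: [0.5782, -0.262, 0.2612]
tcp_rot: [-3.136, 0.252, 2.964]
ft_force: [-0.5, 0.4, -1.4]
opening: 0.0339
```

```bash
python3 - <<'E'
from h import *
f=grab("wrist","w13");g=grab("side","side3")
for c,F_,ns in (("wrist",f,["vial_blue","vial_white"]),("side",g,["vial_white","vial_blue","vial_green","vial_amber","vial_red_amber","vial_red_green"])):
  env.grab_frame(c)
  for n in ns:
    for d in env.search_frame(n,c)[:5]: print(c,n,np.round(d["location"],3),d["score"],px(F_,d["location"])[0].round())
print(px(f,[place("b",h=.052,gap=0,u=u)[0] for u in(-.059,-.038)]).round())
A=cv2.resize(f["pixels"][0:300,170:470,::-1],(400,400))
B=cv2.resize(g["pixels"][150:350,240:440,::-1],(400,400),interpolation=cv2.INTER_CUBIC)
cv2.imwrite("pics/fin.png",np.hstack([A,B]))
E
```

```text
wrist vial_blue [ 0.537 -0.252  0.081] 0.49 [327. 107.]
wrist vial_white [ 0.524 -0.253  0.08 ] 0.83 [322.  87.]
side vial_white [ 0.524 -0.248  0.064] 0.43 [385. 176.]
side vial_white [ 0.575 -0.011  0.047] 0.37 [301. 219.]
side vial_amber [0.527 0.146 0.034] 0.85 [265. 272.]
side vial_amber [ 0.514 -0.031  0.068] 0.69 [332. 216.]
side vial_amber [0.538 0.078 0.034] 0.69 [286. 252.]
side vial_amber [0.494 0.205 0.036] 0.65 [254. 297.]
side vial_amber [0.475 0.144 0.035] 0.62 [288. 283.]
side vial_red_amber [0.416 0.147 0.035] 0.77 [315. 298.]
side vial_red_green [ 0.448 -0.016  0.032] 0.87 [355. 247.]
side vial_red_green [ 0.526 -0.245  0.064] 0.6 [383. 176.]
[[322.  81.]
 [322. 113.]]
```

View pics/fin.png

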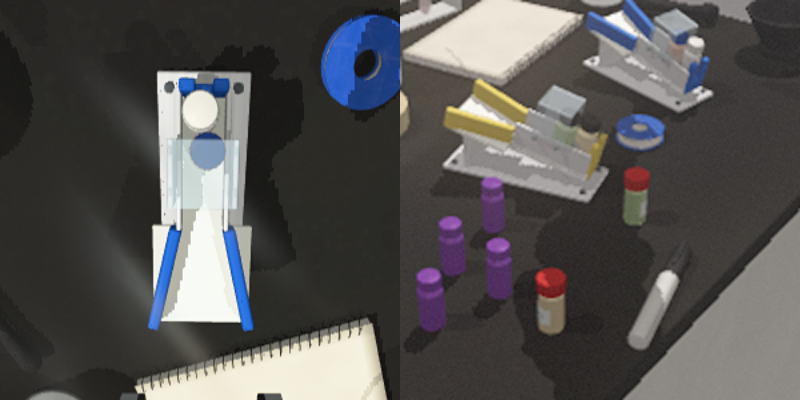

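All four vials are queued in order, the reds and the purple look-alikes still stand, and the gripper is clear.

```bash
python3 -c "
from plant import env
print(env.sign_off())"
```

```text
the job is handed in; nothing more can be done
None
```

The job is done and handed in at about 25.5 s of robot time. The blue feeder holds the white-capped blank at the stop with the blue-capped standard behind it. The yellow feeder holds the amber sample at the stop with the green sample behind it.

- **Final pictures:** the wrist and side views show all four vials upright and within a few mm of their expected rest places. The two red-capped vials and the four purple look-alikes are still standing, and the gripper was about 10 cm clear and empty.
- **Forces:** the highest wrist force in any reading was about 15 N, at the moment a vial met a feeder floor.
- **Checks that disagreed:** in the last side picture the network did not report the blue or green vial, which are partly hidden under the bridges. It also gave two false hits, one for white and one for red-green. The pictures themselves settled the order. Vial positions from the side camera were up to about 1 cm off in y, so I used close wrist views for the grasps.

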